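# Load a control unit into a screened test box and close its stayed lid

## Robot

A 6-joint arm with a two-finger parallel gripper is mounted at the origin on the work surface. World frame = base frame: x ahead of the robot, y to its left, z up, the work surface at z = 0. Lengths are in m, angles in degrees, forces in N, time in s.
With the tool pointing down it reaches from about 0.35 to 0.875 m from the base axis. Payload 4.2 kg.
Tool frame: the origin (TCP) lies midway between the tips of the shut fingers; the grasp point (between the pads) lies 19 mm behind it (r.pinch_z is the distance from the TCP to the grasp point, in m); z points along the fingers, y is the line along which they close (so a half turn about z gives the same grasp; the last joint's range is limited). The gripper opens to 87 mm and grips with 3 to 60 N. Pads are 19 mm wide; open, the fingers measure 117 mm over their backs; the gripper's body (75 mm by 190 mm) begins 51 mm behind the grasp point.
Start: joints at [91.364, 22.042, 0.453, 0, -68.411, -14.817], TCP at [0.145, 0.608, 0.223] pointing down, gripper open.
Joint ranges: [-179.83, 179.83], [-69.29, 118.12], [-61.27, 80.66], [-181.25, 117.63], [-171.15, -9.14], [-177.46, 177.46]. Speed limits (degrees/s): [159.86, 159.86, 180, 180, 180, 180].

## Interface

Orientations are given as a 3x3 rotation matrix whose columns are the frame's x, y, z axes.
In Python, from station import r, imaging, models gives the robot as it stands. The module is installed in compiled form; this text tells all that it offers.
- The arm moves only by the tool apply_moves, never from a script. Its argument "moves" is a list of rows, each a list of 2 entries, a list of its own where there are three numbers: the shift along the tool's x, y, z in m, then the turn about the tool's z in degrees. A call has 1 to 5 rows; each row shifts and turns the commanded pose from where the row before left it, along the tool's axes as they then stand; what a row does not reach is not made up. A row lasts 1/12 s, in which the tool goes at most 41.7 mm and 7.16 degrees, less where a joint would pass 70% of its speed; a pose out of reach is approached as far as the arm can. A call is refused whole if a number of a shift passes 0.0417 or a number of a turn 7.16, either way. A call with a gripper value outside its range is refused whole. "hand" is the finger opening in m, from 0 to 0.087, set as the call begins (left out, the last holds). The fingers move at their own pace and stop on an object; the grip force is fixed at half the most. Time passes only in rows, so rows that do not move let the fingers close. It gives the time, the measured TCP pose, the force, the opening and the grip force at its end, in the units of the state.
- r.sense(): the state, without advancing time (a new reading comes with each control period).
- imaging.capture(name): name is "scene" or "top"; returns a dict with "frame" (384x512x3 uint8, blue, green, red), "intrinsics" (3x3 intrinsics, pixels), "eye" and "orientation" of the camera in the world. Camera axes: x right, y down, z forward; pixel columns grow to the right and rows downward; lengths in m; the calibration is good to about 2 mm. A picture is of the moment at which its call begins. There is no depth.
- r.finish_job(): hands the job in; it is judged then, once.
Trained networks look in a picture, given as the dict that the camera call returned (one of the last four; its "shot" number tells which), for a name from the list of things; names that differ only in an ending like _2 or _b are one class to them, and where a whole thing is asked for, a point or a joint stands for the part that bears it (a point fixed in the world has none). Each returns a list of dicts, best first, with "confidence" (0 to 1); they miss things now and then, are a little off and sometimes report something else, mostly with a low value. They report only what shows in the picture. A call takes as long as a camera call. They do not tell look-alikes from the thing itself.
- models.cut_out(picture, target): "region" (384x512 bool, what is visible of it) and "extent" ([left, top, width, height] as shares, 0 to 1, of the picture: columns of its width, rows of its height, round what is visible of it).
- models.place_of(picture, target): "at" ([column, row] as shares, 0 to 1, of the picture: columns of its width, rows of its height: a listed point, or the origin of a listed thing).
The state is a dict: "time_s": time; "joints": joint angles; "joint_velocities": joint speeds; "effort": joint torques, N m; "tcp_pos": TCP position; "ee_rot": TCP orientation; "wrist_force": force on the tool from outside, world axes, zero at the start; "moment": the same for the moment, N m; "gripper_width": opening from 0.0 (shut) to 1.0 (fully open); "gripper_force": force on a finger pad.
Only numpy, scipy, OpenCV 4.12 (cv2) and the standard library are available. Lean on these libraries where they do the work, as an engineer would, in place of code of your own. Each camera call takes 0.05 s, during which the arm holds its last target. There are 200 camera calls.

## Task

The repaired control unit goes into the screened box for its radio test. Set it down flat on the foam pad inside the box, without dropping it; then lift the knee of the folding lid stay past centre to unlock it, and lower the lid gently until it is fully shut - do not let it fall shut. Leave the multimeter, the solder reel and the flux bottle where they stand.

Things in the scene. Friction and masses are not known exactly. Their poses are not given: they have to be found in the camera images.
- test_box: Aluminium screened test box, screwed down: 220 deep (x) x 300 wide (y), 4 mm walls, rim 85 mm above the bench, open on top under a raised hinged lid that leans over it. Origin: centre of underside; x from its front (robot side) to its hinge side, y to its left, z up. Inside: a foam pad. Outside its right wall: the folding lid stay.
- foam_pad (a point): Centre of the top face of the black foam pad in the box, 12 mm above the bench, at (-5, 0, 12) mm in the box; axes as the box. The pad is 170 mm (x) x 120 mm (y), firm, its top 73 mm below the rim.
- control_unit: Loose finned aluminium control unit, 130 mm long (its x) x 56 mm wide (y) x 40 mm high; flat upright sides up to 30 mm, fins 50 mm wide above. A black connector block, 44 wide, 20 high, sticks out of its +x end to x = 81 mm. 0.25 to 0.5 kg. Origin: centre of the housing's underside, z up. It lies right of the box; it or the multimeter may be the nearer one.
- box_lid (a joint): Lid angle, rad: 0 = raised as found (70 degrees above shut, stay locked), grows as the lid goes down, 1.222 = shut (stop). Lid: aluminium tray 220 mm from hinge to front edge x 300 x 22 mm deep, 0.5 to 0.7 kg. Its stiff hinge (0.4 N m) holds the unlocked lid only down to about 0.15 rad; below that it falls unless held. With the stay locked it cannot go down.
- lid_hinge (a point): Middle of the lid's hinge axis, which runs along the box's y on top of the back wall: (110, 0, 85) mm in the box; axes as the box.
- lid_bar (a point): Middle of the pull bar on the lid's front edge: round, 12 mm thick, 120 mm long along the box's y, a post at each end, 36 mm finger room to the lid. Its axis is 262 mm out from the hinge axis, 11 mm above the rim plane of the shut lid. Lid raised: it stands above the lid's upper edge, 0.34 m up; shut: in front of the box, 96 mm up. Axes turn with the lid.
- stay_upper (a joint): Knee angle of the stay, rad: 0 = locked, knee sagging on its stop 0.14 past straight; 0.14 = links in line (centre); larger = unlocked and folding, the lid following it down (0.74 at lid angle 0.08, 2.86 with the lid shut). Moves lightly (a few N) and stays where it is left.
- stay_knee (a point): Knee of the lid stay: centre of a dark boss, 22 mm diameter, 14 mm thick along the box's y, joining two flat steel links 78 mm long, 14 mm wide. Locked, it is at (46, -163, 128) mm in the box beside and below the leaning lid's edge. Unlocking swings it about stay_foot, up and to the box's front. Its flat faces can be pinched with the tool leaning back.
- stay_foot (a point): Lower pivot of the stay outside the box's right wall, (0, -163, 65) mm in the box; axes as the box. The knee turns about it at 78 mm radius: lower link 0.946 rad above the box's +x when locked, 1.35 rad with the knee lifted to lid angle 0.08, then on towards the front.
- multimeter: Bystander: grey hand-held multimeter with dial and display, 150 x 75 x 34 mm (44 at the dial), lying flat. Origin: centre of its underside.
- solder_reel: Bystander: reel of solder standing on end, 58 mm diameter, 50 mm high, left of the box. Origin: centre of its underside.
- flux_bottle: Bystander: white flux bottle, 48 mm diameter, 120 mm tall, right of the box towards the back. Origin: centre of its underside.
Not all that is in view belongs to the job. Leave any orange look-alike of the control_unit alone.

How it is judged (in metres and radians):
On the way, in this order (a step that is already met when the one before it is completed fails the run):
1. the control unit lies flat on the foam pad in the box, let go of (x of control_unit in the frame of foam_pad between -0.04 and 0.04 m and y of control_unit in the frame of foam_pad between -0.045 and 0.045 m and z of control_unit in the frame of foam_pad between -0.006 and 0.006 m and angle between control_unit's own z axis and vertical below 0.08 rad and contact force between the fingers and control_unit below 0.1 N), for 0.2 s.
2. the knee of the stay is lifted past centre, so that the stay folds (value of joint stay_upper above 0.3 rad), for 0.1 s.
At the end, for the whole second after the job is handed in: The lid is shut (lid angle above 1.2 rad), the control unit lies still and flat (within 0.08 rad) on the foam pad, its origin within 40 mm (x) and 45 mm (y) of the pad's centre, and multimeter, reel and bottle are within 20 mm of where they stood (x of control_unit in the frame of foam_pad between -0.04 and 0.04 m and y of control_unit in the frame of foam_pad between -0.045 and 0.045 m and z of control_unit in the frame of foam_pad between -0.006 and 0.006 m and angle between control_unit's own z axis and vertical below 0.08 rad and value of joint box_lid above 1.2 rad and linear speed of control_unit below 0.02 m/s and not (distance of multimeter from where it was at the start of the episode above 0.02 m) and not (distance of solder_reel from where it was at the start of the episode above 0.02 m) and not (distance of flux_bottle from where it was at the start of the episode above 0.02 m)); the robot touches nothing.
It fails at once if the lid falls or is slammed shut (faster than 1.5 rad/s in the last 0.3 rad) (value of joint box_lid above 0.92 rad and velocity of joint box_lid above 1.5 rad/s).
It fails at once if the control unit is dropped into the box (in free fall more than 20 mm above the pad) (horizontal distance between control_unit and foam_pad below 0.12 m and z of control_unit in the frame of foam_pad above 0.02 m and contact force between control_unit and anything else below 0.05 N).
It fails at once if the multimeter, the reel or the bottle is shifted more than 20 mm or tipped (distance of any of multimeter, solder_reel, flux_bottle from where it was at the start of the episode above 0.02 m or angle between any of multimeter, solder_reel, flux_bottle's own z axis and vertical above 0.3 rad).
It also fails if it takes over 72 s, if anything falls off the work surface, if the arm or the gripper's body presses on something with over 40 N, if the wrist force passes 120 N, or if a joint passes its speed limit or range.

## Working session

There is one attempt and no reset: what is moved stays moved. The work goes in short steps, Python scripts to look and compute and a tool call to move; the robot and the scene stay as the last step left them, time stands still between calls to the robot, and variables do not carry over. Pictures are saved under pics/ and viewed, at most 10 in all, crops included, and the job is handed in when it is done.

Besides the shell and the picture viewer there is one more tool, called after ">>>" as a command line: name --argument value ..., lists and objects as JSON in quotes. apply_moves: Moves the arm, as the interface text tells. Its arguments: {"type":"object","properties":{"moves":{"type":"array"},"hand":{"type":"number"}},"required":["moves"]}

```bash
mkdir -p pics; cat > h.py <<'E'
from station import r, imaging, models
import numpy as np, cv2
def ray(p,u):
    K=np.array(p["intrinsics"]);R=np.array(p["orientation"]);d=R@np.linalg.inv(K)@np.array([u[0],u[1],1.]);return np.array(p["eye"]),d
def onz(p,u,z):
    e,d=ray(p,u);return e+d*(z-e[2])/d[2]
def proj(p,X):
    K=np.array(p["intrinsics"]);R=np.array(p["orientation"]);c=K@(R.T@(np.array(X)-p["eye"]));return c[:2]/c[2]
def px(at): return np.array(at)*[512,384]
E
python3 - <<'E'
from h import *
np.set_printoptions(precision=3,suppress=True)
ims=[]
for n in("scene","top"):
    p=imaging.capture(n);ims.append(p["frame"]);print(n,p["eye"],np.array(p["orientation"]).tolist())
    cv2.imwrite(f"pics/{n}0.png",p["frame"])
    for t,z in(("test_box",0),("foam_pad",.012),("control_unit",0),("lid_hinge",.085),("lid_bar",.34),("stay_knee",.128),("stay_foot",.065),("multimeter",0),("solder_reel",0),("flux_bottle",0)):
        for d in models.place_of(p,t)[:2]:
            u=px(d["at"]);print(t,round(d["confidence"],2),u,onz(p,u,z))
s=r.sense();print(s["ee_rot"],s["tcp_pos"],r.pinch_z,s["time_s"])
E
```

```text
scene [0.651 0.921 1.277] [[-0.9823843017078867, 0.14610804110861955, -0.11650546803180441], [0.18672312285622428, 0.7426102307974922, -0.643167567983426], [-0.007453800958385169, -0.6535919869752822, -0.756810382733334]]
test_box 0.6 [210.278 203.712] [ 0.635 -0.126  0.   ]
test_box 0.58 [229.325 253.094] [0.597 0.102 0.   ]
foam_pad 0.62 [226.714 245.107] [0.602 0.076 0.012]
foam_pad 0.45 [251.187 176.486] [ 0.462 -0.221  0.012]
control_unit 0.75 [250.675 173.491] [ 0.459 -0.248  0.   ]
control_unit 0.7 [277.504 137.203] [ 0.309 -0.434  0.   ]
lid_hinge 0.88 [191.795 247.488] [0.716 0.113 0.085]
lid_bar 0.64 [214.426 187.507] [0.621 0.097 0.34 ]
stay_foot 0.72 [212.582 202.982] [ 0.627 -0.074  0.065]
multimeter 0.7 [224.614 143.501] [ 0.536 -0.439  0.   ]
solder_reel 0.97 [288.41 351.59] [0.478 0.468 0.   ]
solder_reel 0.54 [212.48  201.715] [ 0.626 -0.134  0.   ]
flux_bottle 0.65 [185.498 171.917] [ 0.712 -0.307  0.   ]
flux_bottle 0.35 [230.4   253.402] [0.594 0.104 0.   ]
top [0.327 0.027 1.948] [[-0.02177586443273487, -0.9950397175929795, 0.09706581344989927], [-0.9997399572809
[... 286 characters left out ...]
l_unit 0.77 [322.304 203.981] [ 0.451 -0.232  0.   ]
lid_hinge 0.94 [235.008 141.696] [0.711 0.129 0.085]
lid_hinge 0.25 [241.203 168.384] [0.599 0.106 0.085]
lid_bar 0.92 [240.589 151.181] [0.623 0.096 0.34 ]
lid_bar 0.37 [239.104 140.506] [0.662 0.101 0.34 ]
stay_knee 0.49 [279.706 149.107] [ 0.667 -0.052  0.128]
stay_foot 0.97 [281.293 161.011] [ 0.629 -0.06   0.065]
multimeter 0.67 [370.381 186.317] [ 0.522 -0.439  0.   ]
multimeter 0.47 [154.982 200.794] [0.48  0.479 0.   ]
solder_reel 0.44 [155.597 199.603] [0.486 0.477 0.   ]
flux_bottle 0.69 [335.514 138.317] [ 0.733 -0.299  0.   ]
[[ 0.973 -0.233  0.   ]
 [-0.233 -0.973 -0.   ]
 [ 0.    -0.    -1.   ]] [0.145 0.608 0.223] 0.0187 1.1
```

View pics/scene0.png

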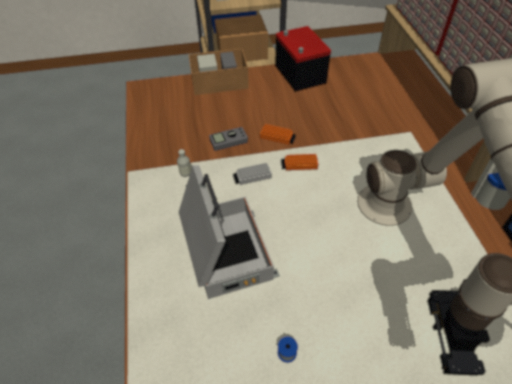

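View pics/top0.png

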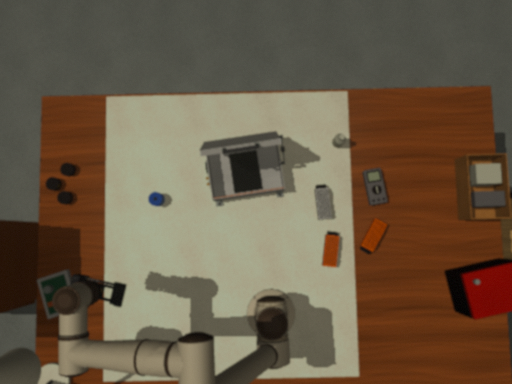

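The scene view shows the grey unit at about (253,174), with its black connector end towards +x. It also shows two orange look-alikes, the multimeter at (228,138), and the box with its raised lid at (225,240). The top view agrees: unit at (324,202), box at (245,168). Next I fit the poses.

```bash
cat > fit.py <<'E'
from h import *
from scipy.optimize import least_squares, minimize
np.set_printoptions(precision=4,suppress=True)
P=[imaging.capture(n) for n in("scene","top")]
def T(q,X):
    c,s=np.cos(q[2]),np.sin(q[2]);X=np.atleast_2d(X);return np.c_[q[0]+c*X[:,0]-s*X[:,1],q[1]+s*X[:,0]+c*X[:,1],X[:,2]]
B={"test_box":(0,0,0),"foam_pad":(-.005,0,.012),"lid_hinge":(.11,0,.085),"lid_bar":(.0307,0,.335),"stay_knee":(.046,-.163,.128),"stay_foot":(0,-.163,.065)}
obs=[(p,v,px(d[0]["at"]),d[0]["confidence"]) for p in P for k,v in B.items() if (d:=models.place_of(p,k)) and d[0]["confidence"]>.4]
f=lambda q:np.concatenate([(proj(p,T(q,v)[0])-u)*c for p,v,u,c in obs])
s=least_squares(f,[.61,.1,.15],loss="soft_l1");print("box",s.x,"yaw deg",np.degrees(s.x[2]));print(s.fun.reshape(-1,2))
box=s.x
def hullpts(q,boxes):
    return [T(q,[(x,y,z) for x in b[:2] for y in b[2:4] for z in b[4:]]) for b in boxes]
U=[(-.065,.065,-.028,.028,0,.03),(-.065,.065,-.025,.025,.03,.04),(.065,.081,-.022,.022,.005,.025)]
def render(p,q,boxes,S=8):
    m=np.zeros((384*S//1,512*S//1),np.uint8) if False else None
    W=np.zeros((60*S,80*S),np.uint8)
    for h in hullpts(q,boxes):
        u=np.array([proj(p,x) for x in h]);u=((u-p["o"]+.5)*S).astype(np.float32)
        cv2.fillConvexPoly(W,cv2.convexHull(u).astype(int),1)
    return cv2.resize(W.astype(np.float32),(80,60),interpolation=cv2.INTER_AREA)
regs=[]
for p in P:
    for d in models.cut_out(p,"control_unit"):
        e=np.array(d["extent"])*[512,384,512,384];m=d["region"];b=p["frame"][m].mean(0)
        print(d["confidence"],e,b)
        if abs(b[0]-b[2])<40:
            p["o"]=np.floor(e[:2]+e[2:]/2-[40,30]);o=p["o"].astype(int);regs.append((p,m[o[1]:o[1]+60,o[0]:o[0]+80].astype(float)));break
c=lambda q:sum(np.abs(render(p,q,U)-m).sum() for p,m in regs)
best=min((minimize(c,[.455,-.235,a],method="Nelder-Mead",options=dict(initial_simplex=[[.455,-.235,a],[.465,-.235,a],[.455,-.225,a],[.455,-.235,a+.15]])) for a in(-.1,0.05,.2)),key=lambda z:z.fun)
print("unit",best.x,np.degrees(best.x[2]),best.fun,[m.sum() for _,m in regs])
out=[]
for p,crop in zip(P,((160,150,200,160),(195,120,200,160))):
    x,y,w,h=crop;k=4 if 0 else 3;im=cv2.resize(p["frame"][y:y+h,x:x+w],None,fx=k,fy=k,interpolation=cv2.INTER_CUBIC)
    def dr(X,col):
        u=np.array([(proj(p,v)-[x,y]+.5)*k for v in X]).astype(int);cv2.polylines(im,[u],True,col,1,cv2.LINE_AA)
    for z in(0,.085): dr(T(box,[(a*.11,b*.15,z) for a,b in((-1,-1),(1,-1),(1,1),(-1,1))]),(0,255,0))
    dr(T(box,[(.046,-.163,.128),(0,-.163,.065)]),(0,0,255))
    dr(T(box,[(.11,.15,.085),(.11,-.15,.085),(.035,-.15,.292),(.035,.15,.292)]),(255,0,255))
    for z in(0,.04): dr(T(best.x,[(a*.065,b*.028,z) for a,b in((-1,-1),(1,-1),(1,1),(-1,1))]),(255,255,0))
    out.append(im)
cv2.imwrite("pics/fit.png",cv2.resize(np.vstack(out),None,fx=.62,fy=.62,interpolation=cv2.INTER_AREA))
np.save("box.npy",box);np.save("unit.npy",best.x)
E
python3 fit.py
```

```text
box [0.5981 0.0965 0.1762] yaw deg 10.098073810429232
[[-0.0404 -0.3026]
 [ 0.2361 -1.1144]
 [ 0.1602 -0.5941]
 [-1.4031  0.9346]
 [ 0.7833  0.1639]
 [ 0.0172 -0.0071]
 [ 0.5836  1.8356]
 [-2.4854 -0.3301]
 [ 1.7497  0.0152]
 [ 0.1638 -1.0705]
 [-1.5227  0.4309]]
0.96 [280.9856 154.2144  36.7104  16.512 ] [ 39.8059  82.4231 149.028 ]
0.66 [229.888  163.8144  41.3184  18.8928] [113.592  120.9164 122.3027]
0.66 [358.5024 217.9968  26.6752  38.016 ] [  4.4654  50.4264 125.4524]
0.63 [324.1984 231.2064  17.6128  35.7888] [ 19.4382  60.2867 129.7366]
0.6 [312.0128 186.3168  20.0192  33.7152] [ 89.0216 100.2532 103.8247]
unit [ 0.4546 -0.2298  0.0882] 5.05134791387919 80.71875 [np.float64(598.0), np.float64(462.0)]
```

View pics/fit.png

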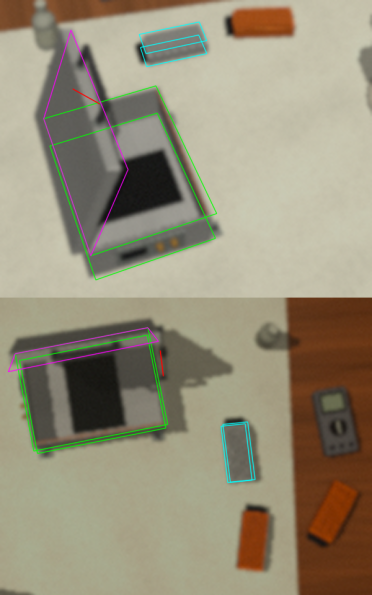

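The overlay shows the unit fit is tight (cyan). The box outline is within 1–2 px. I'll check it against the foam pad's visible edges and the outer silhouette.

```bash
python3 - <<'E'
from h import *
np.set_printoptions(precision=4,suppress=True)
q=np.load("box.npy");c,s=np.cos(q[2]),np.sin(q[2])
loc=lambda X:np.array([c*(X[0]-q[0])+s*(X[1]-q[1]),-s*(X[0]-q[0])+c*(X[1]-q[1])])
Ti=lambda x,y,z:(q[0]+c*x-s*y,q[1]+s*x+c*y,z)
for n in("top","scene"):
    p=imaging.capture(n);g=cv2.cvtColor(p["frame"],cv2.COLOR_BGR2GRAY).astype(np.float32)
    def edge(a,b,z,N=200):
        X=np.array([Ti(*(np.array(a)+(np.array(b)-a)*t),z) for t in np.linspace(0,1,N)]);u=np.array([proj(p,x) for x in X]).astype(np.float32)
        v=cv2.remap(g,u[:,0][None],u[:,1][None],cv2.INTER_LINEAR)[0];d=np.gradient(cv2.GaussianBlur(v[None],(0,0),6)[0])
        k=np.argsort(-abs(d));o=[]
        for i in k:
            if all(abs(i-j)>12 for j in o): o.append(i)
            if len(o)==3: break
        return [(np.round((np.array(a)+(np.array(b)-a)*i/(N-1))*1000).astype(int).tolist(),round(float(d[i]),1)) for i in o]
    print(n,"pad y+",edge((-.07,.03),(-.07,.09),.012),edge((-.03,.03),(-.03,.09),.012))
    print("pad y-",edge((-.07,-.09),(-.07,-.03),.012),edge((-.03,-.09),(-.03,-.03),.012))
    print("pad x-",edge((-.103,0),(-.06,0),.012),edge((-.103,-.04),(-.06,-.04),.012))
    print("rim y+",edge((-.05,.12),(-.05,.18),.085),"rim y-",edge((-.05,-.18),(-.05,-.12),.085),"rim x-",edge((-.14,-.08),(-.08,-.08),.085),edge((-.14,.08),(-.08,.08),.085))
E
```

```text
top pad y+ [([-70, 59], 2.3), ([-70, 55], 1.8), ([-70, 63], 1.8)] [([-30, 57], 2.3), ([-30, 60], 1.8), ([-30, 53], 1.7)]
pad y- [([-70, -61], -2.4), ([-70, -57], -1.8), ([-70, -65], -1.7)] [([-30, -63], -2.3), ([-30, -66], -1.9), ([-30, -59], -1.6)]
pad x- [([-85, 0], -1.6), ([-82, 0], -1.3), ([-88, 0], -1.2)] [([-88, -40], -1.5), ([-85, -40], -1.3), ([-90, -40], -1.1)]
rim y+ [([-50, 147], 2.2), ([-50, 143], 1.8), ([-50, 150], 1.7)] rim y- [([-50, -141], 0.9), ([-50, -145], 0.6), ([-50, -137], 0.5)] rim x- [([-128, -80], -1.8), ([-124, -80], -1.5), ([-108, -80], 1.2)] [([-118, 80], -2.0), ([-122, 80], -1.6), ([-114, 80], -1.5)]
scene pad y+ [([-70, 63], 3.0), ([-70, 60], 2.4), ([-70, 67], 2.3)] [([-30, 61], 3.0), ([-30, 65], 2.4), ([-30, 57], 2.2)]
pad y- [([-70, -55], -2.7), ([-70, -59], -2.3), ([-70, -51], -2.2)] [([-30, -57], -2.8), ([-30, -61], -2.3), ([-30, -53], -2.0)]
pad x- [([-86, 0], -2.5), ([-83, 0], -2.3), ([-89, 0], -2.0)] [([-87, -40], -2.5), ([-90, -40], -2.0), ([-84, -40], -1.9)]
rim y+ [([-50, 143], -0.9), ([-50, 151], -0.8), ([-50, 147], -0.7)] rim y- [([-50, -147], -1.8), ([-50, -143], -1.5), ([-50, -151], -1.5)] rim x- [([-106, -80], -2.3), ([-92, -80], 1.9), ([-110, -80], -1.7)] [([-99, 80], -2.8), ([-85, 80], 2.4), ([-103, 80], -2.2)]
```

>>> apply_moves --moves '[[[0,0,0],-6.17],[[0,0,0],-6.17],[[0,0,0],-6.16],[[0.0149,0.0367,0],0],[[0.0149,0.0367,0],0]]' --hand 0.087

```text
time_s: 2.42
tcp_pos: [0.1812, 0.5374, 0.2215]
ee_rot: [[0.996, 0.09, 0.0], [0.09, -0.996, -0.001], [-0.0, 0.001, -1.0]]
wrist_force: [1.0, -1.3, -0.2]
gripper_width: 1.001
gripper_force: 0.0
```

>>> apply_moves --moves '[[[0.0149,0.0367,0],0],[[0.0149,0.0367,0],0],[[0.0149,0.0367,0],0],[[0.0149,0.0367,0],0],[[0.0149,0.0367,0],0]]'

```text
time_s: 2.83
tcp_pos: [0.2724, 0.3593, 0.2228]
ee_rot: [[0.996, 0.089, 0.0], [0.089, -0.996, 0.001], [0.0, -0.001, -1.0]]
wrist_force: [0.6, 0.4, 0.0]
gripper_width: 1.002
gripper_force: 0.0
```

>>> apply_moves --moves '[[[0.0149,0.0367,0],0],[[0.0149,0.0367,0],0],[[0.0149,0.0367,0],0],[[0.0149,0.0367,0],0],[[0.0149,0.0367,0],0]]'

```text
time_s: 3.25
tcp_pos: [0.3626, 0.1832, 0.2231]
ee_rot: [[0.996, 0.089, 0.001], [0.089, -0.996, 0.001], [0.001, -0.001, -1.0]]
wrist_force: [1.2, -0.1, 0.6]
gripper_width: 0.997
gripper_force: 0.0
```

>>> apply_moves --moves '[[[0.0149,0.0367,0],0],[[0.0029,0.0385,0.006],0],[[0.0029,0.0385,0.006],0],[[0.0029,0.0385,0.006],0],[[0.0029,0.0385,0.006],0]]'

```text
time_s: 3.67
tcp_pos: [0.4054, -0.0046, 0.1988]
ee_rot: [[0.996, 0.088, 0.001], [0.088, -0.996, 0.0], [0.001, -0.0, -1.0]]
wrist_force: [0.7, 0.8, -0.2]
gripper_width: 1.0
gripper_force: 0.0
```

>>> apply_moves --moves '[[[0.0029,0.0385,0.012],0],[[0.0029,0.0385,0.012],0],[[0.0029,0.0385,0.012],0],[[0.0029,0.0385,0.012],0],[[0.0029,0.0385,0.012],0]]'

```text
time_s: 4.08
tcp_pos: [0.4369, -0.1954, 0.1383]
ee_rot: [[0.996, 0.088, 0.001], [0.088, -0.996, -0.0], [0.001, 0.0, -1.0]]
wrist_force: [0.6, 0.9, 0.4]
gripper_width: 0.999
gripper_force: 0.0
```

>>> apply_moves --moves '[[[0.0027,0.036,0],0],[[0,0,0.035],0],[[0,0,0.035],0],[[0,0,0.03],0],[[0,0,0.02],0]]'

```text
time_s: 4.5
tcp_pos: [0.441, -0.229, 0.016]
ee_rot: [[0.996, 0.086, -0.003], [0.086, -0.996, 0.001], [-0.003, -0.001, -1.0]]
wrist_force: [-0.0, 0.1, -0.1]
gripper_width: 0.995
gripper_force: 0.0
```

>>> apply_moves --moves '[[[0,0,0.013],0],[[0,0,0],0]]'

```text
time_s: 4.67
tcp_pos: [0.4405, -0.2286, 0.0028]
ee_rot: [[0.996, 0.087, -0.006], [0.087, -0.996, 0.001], [-0.006, -0.002, -1.0]]
wrist_force: [-0.8, -0.4, 0.9]
gripper_width: 0.999
gripper_force: 0.0
```

>>> apply_moves --moves '[[[0,0,0],0],[[0,0,0],0],[[0,0,0],0],[[0,0,0],0],[[0,0,0],0]]' --hand 0.04

```text
time_s: 5.08
tcp_pos: [0.4433, -0.2289, 0.0065]
ee_rot: [[0.996, 0.088, 0.002], [0.088, -0.996, -0.0], [0.002, 0.001, -1.0]]
wrist_force: [-0.2, -0.6, -0.3]
gripper_width: 0.707
gripper_force: 0.0
```

>>> apply_moves --moves '[[[0,0,0],0],[[0,0,0],0],[[0,0,0],0]]'

```text
time_s: 5.33
tcp_pos: [0.4433, -0.2292, 0.0064]
ee_rot: [[0.996, 0.088, 0.002], [0.088, -0.996, -0.001], [0.002, 0.001, -1.0]]
wrist_force: [-0.3, -0.9, 5.5]
gripper_width: 0.639
gripper_force: 30.0
```

>>> apply_moves --moves '[[[0,0,-0.02],0],[[0,0,-0.04],0],[[0,0,-0.04],0],[[0,0,-0.04],0],[[0,0,-0.01],0]]'

```text
time_s: 5.75
tcp_pos: [0.4455, -0.2296, 0.1614]
ee_rot: [[0.996, 0.089, 0.01], [0.089, -0.996, -0.003], [0.01, 0.004, -1.0]]
wrist_force: [1.5, -1.0, -2.5]
gripper_width: 0.642
gripper_force: 30.0
```

>>> apply_moves --moves '[[[0.0092,-0.035,0],0],[[0.0092,-0.035,0],0],[[0.0092,-0.035,0],0],[[0.0092,-0.035,0],0],[[0.0092,-0.035,0],0]]'

```text
time_s: 6.17
tcp_pos: [0.4716, -0.0489, 0.1545]
ee_rot: [[0.996, 0.087, -0.003], [0.087, -0.996, 0.001], [-0.003, -0.001, -1.0]]
wrist_force: [0.4, 0.3, -3.6]
gripper_width: 0.643
gripper_force: 30.0
```

>>> apply_moves --moves '[[[0.0092,-0.035,0],0],[[0.0092,-0.035,0],0],[[0.0092,-0.035,0],0],[[0.0092,-0.035,0],-2.2],[[0.0345,0.0045,0],0]]'

```text
time_s: 6.58
tcp_pos: [0.5276, 0.0978, 0.1543]
ee_rot: [[0.991, 0.135, -0.006], [0.135, -0.991, 0.001], [-0.005, -0.002, -1.0]]
wrist_force: [0.2, 0.9, -2.9]
gripper_width: 0.644
gripper_force: 30.0
```

>>> apply_moves --moves '[[[0.0345,0.0045,0],0],[[0,0,0],0],[[0,0,0],0]]'

```text
time_s: 6.83
tcp_pos: [0.5668, 0.0922, 0.1531]
ee_rot: [[0.992, 0.125, -0.004], [0.125, -0.992, -0.001], [-0.004, 0.0, -1.0]]
wrist_force: [-0.8, -0.5, -3.1]
gripper_width: 0.641
gripper_force: 30.0
```

```bash
python3 - <<'E'
from h import *
p=imaging.capture("scene");q=imaging.capture("top")
a=cv2.resize(p["frame"][130:290,150:310],None,fx=2.5,fy=2.5,interpolation=cv2.INTER_CUBIC);b=cv2.resize(q["frame"][100:260,170:330],None,fx=2.5,fy=2.5,interpolation=cv2.INTER_CUBIC)
cv2.imwrite("pics/over.png",np.hstack([a,b]));s=r.sense();print(s["tcp_pos"],s["wrist_force"])
E
```

```text
[0.56529768 0.09147021 0.15384847] [-0.53187229  0.03309173 -4.20064743]
```

View pics/over.png

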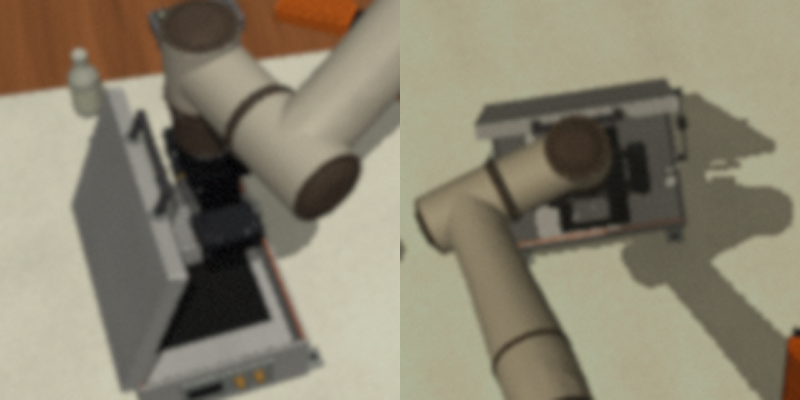

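The unit is held over the pad, clear of the lid, so I lower it.

>>> apply_moves --moves '[[[0,0,0.03],0],[[0,0,0.03],0],[[0,0,0.03],0],[[0,0,0.025],0],[[0,0,0.01],0]]'

```text
time_s: 7.35
tcp_pos: [0.563, 0.0904, 0.027]
ee_rot: [[0.992, 0.125, -0.008], [0.125, -0.992, -0.002], [-0.008, 0.001, -1.0]]
wrist_force: [-0.3, 1.1, -4.1]
gripper_width: 0.643
gripper_force: 30.0
```

>>> apply_moves --moves '[[[0,0,0.004],0],[[0,0,0.004],0],[[0,0,0],0],[[0,0,0],0]]'

```text
time_s: 7.68
tcp_pos: [0.568, 0.0924, 0.0241]
ee_rot: [[0.992, 0.126, 0.003], [0.126, -0.992, 0.001], [0.003, -0.001, -1.0]]
wrist_force: [0.5, 0.6, -4.0]
gripper_width: 0.643
gripper_force: 30.0
```

>>> apply_moves --moves '[[[0,0,0.003],0],[[0,0,0.002],0],[[0,0,0],0],[[0,0,0],0]]'

```text
time_s: 8.02
tcp_pos: [0.5677, 0.0923, 0.0185]
ee_rot: [[0.992, 0.127, 0.002], [0.127, -0.992, 0.001], [0.002, -0.0, -1.0]]
wrist_force: [-0.5, 1.4, 0.9]
gripper_width: 0.642
gripper_force: 30.0
```

>>> apply_moves --moves '[[[0,0,0.001],0],[[0,0,0],0],[[0,0,0],0]]'

```text
time_s: 8.27
tcp_pos: [0.5677, 0.0923, 0.0184]
ee_rot: [[0.992, 0.127, 0.002], [0.127, -0.992, 0.0], [0.002, -0.0, -1.0]]
wrist_force: [-2.2, 0.9, 7.7]
gripper_width: 0.642
gripper_force: 30.0
```

>>> apply_moves --moves '[[[0,0,0],0],[[0,0,0],0],[[0,0,0],0],[[0,0,0],0],[[0,0,0],0]]' --hand 0.087

```text
time_s: 8.68
tcp_pos: [0.567, 0.0919, 0.0164]
ee_rot: [[0.992, 0.126, -0.0], [0.126, -0.992, -0.0], [-0.0, 0.0, -1.0]]
wrist_force: [0.4, 0.1, -0.1]
gripper_width: 0.937
gripper_force: 0.0
```

>>> apply_moves --moves '[[[0,0,0],0],[[0,0,0],0],[[0,0,-0.02],0],[[0,0,-0.04],0],[[0,0,-0.04],0]]'

```text
time_s: 9.1
tcp_pos: [0.5657, 0.0914, 0.1161]
ee_rot: [[0.992, 0.126, -0.004], [0.126, -0.992, -0.002], [-0.005, 0.002, -1.0]]
wrist_force: [1.6, 1.3, 0.6]
gripper_width: 1.0
gripper_force: 0.0
```

>>> apply_moves --moves '[[[-0.02,0,-0.03],0],[[-0.03,0,-0.02],0],[[-0.04,0,0],0],[[-0.04,0,0],0],[[-0.03,0,0],0]]'

```text
time_s: 9.52
tcp_pos: [0.4053, 0.0708, 0.1665]
ee_rot: [[0.992, 0.125, -0.001], [0.125, -0.992, 0.0], [-0.001, -0.0, -1.0]]
wrist_force: [-1.2, 0.6, 0.9]
gripper_width: 0.996
gripper_force: 0.0
```

```bash
python3 - <<'E'
from h import *
p=imaging.capture("scene");q=imaging.capture("top")
a=cv2.resize(p["frame"][150:290,170:290],None,fx=3.3,fy=3.3,interpolation=cv2.INTER_CUBIC);b=cv2.resize(q["frame"][110:250,190:310],None,fx=3.3,fy=3.3,interpolation=cv2.INTER_CUBIC)
cv2.imwrite("pics/placed.png",np.hstack([a,b]));s=r.sense();print(s["tcp_pos"],s["joints"])
for pp in (p,q):
  for t,z in(("control_unit",.012),("foam_pad",.012),("stay_knee",.128),("stay_foot",.065),("lid_bar",.335),("lid_hinge",.085)):
    for d in models.place_of(pp,t)[:2]: print(t,round(d["confidence"],2),px(d["at"]),onz(pp,px(d["at"]),z).round(3))
E
```

```text
[0.40351794 0.0701608  0.16645162] [ 32.76830159   3.95920053 -32.56401193  -0.091624   -53.57751357
  64.56533095]
control_unit 0.81 [231.68   246.2976] [0.586 0.084 0.012]
control_unit 0.57 [302.7968 163.3152] [ 0.246 -0.252  0.012]
foam_pad 0.63 [229.888  248.6016] [0.593 0.093 0.012]
stay_foot 0.64 [213.6064 199.296 ] [ 0.622 -0.091  0.065]
lid_bar 0.78 [216.1152 190.1184] [0.617 0.103 0.335]
lid_hinge 0.63 [192.3072 246.6816] [0.714 0.11  0.085]
control_unit 0.76 [372.3776 235.008 ] [ 0.315 -0.436  0.012]
control_unit 0.63 [241.1008 175.1808] [0.581 0.11  0.012]
foam_pad 0.95 [243.5072 169.8816] [0.603 0.099 0.012]
stay_knee 0.59 [283.8016 150.1056] [ 0.663 -0.068  0.128]
stay_foot 0.62 [281.8048 160.0896] [ 0.633 -0.062  0.065]
lid_bar 0.74 [240.5888 140.8896] [0.662 0.096 0.335]
lid_bar 0.6 [242.3808 149.4144] [0.631 0.09  0.335]
lid_hinge 0.95 [238.2848 142.8096] [0.706 0.116 0.085]
```

View pics/placed.png

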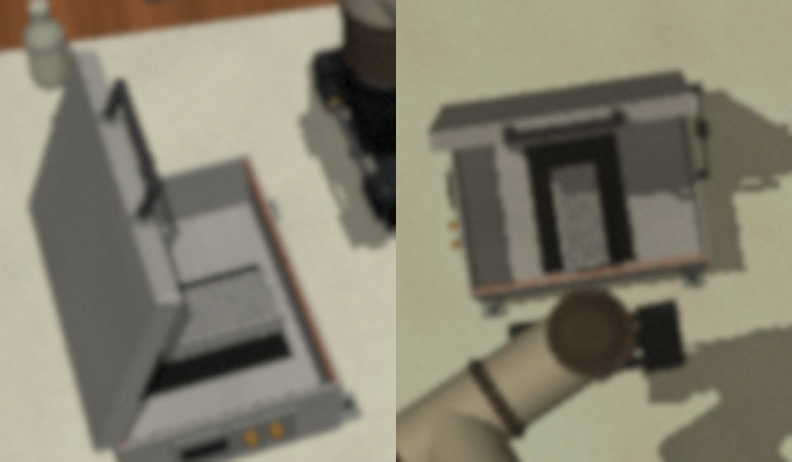

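The unit lies square on the pad: scene crop at about (225,300), top crop at about (580,215). The stay needs a leaning tool, but the moves only turn it about its own z. I'll test in free space what happens to the orientation at the reach limit.

>>> apply_moves --moves '[[[-0.0139,-0.0377,0],0],[[-0.0139,-0.0377,0],0],[[-0.0139,-0.0377,0],0],[[-0.0139,-0.0377,0],0],[[-0.0139,-0.0377,0],0]]'

```text
time_s: 10.63
tcp_pos: [0.3145, 0.2514, 0.1668]
ee_rot: [[0.992, 0.126, 0.0], [0.126, -0.992, 0.001], [0.001, -0.001, -1.0]]
wrist_force: [1.1, 0.9, 0.1]
gripper_width: 1.0
gripper_force: 0.0
```

>>> apply_moves --moves '[[[-0.0139,-0.0377,0],0],[[-0.0139,-0.0377,0],0],[[0.0294,-0.0272,0],0],[[0.0294,-0.0272,0],0],[[0.0294,-0.0272,0],0]]'

```text
time_s: 11.05
tcp_pos: [0.3555, 0.4158, 0.1666]
ee_rot: [[0.992, 0.13, 0.0], [0.13, -0.992, 0.0], [0.0, -0.0, -1.0]]
wrist_force: [-0.5, 0.7, -0.2]
gripper_width: 1.002
gripper_force: 0.0
```

>>> apply_moves --moves '[[[0.0294,-0.0272,0],0],[[0.0294,-0.0272,0],0],[[0.0294,-0.0272,0],0],[[0.0294,-0.0272,0],0],[[0.0294,-0.0272,0],0]]'

```text
time_s: 11.47
tcp_pos: [0.4856, 0.568, 0.1658]
ee_rot: [[0.992, 0.126, -0.0], [0.126, -0.992, -0.001], [-0.0, 0.001, -1.0]]
wrist_force: [-0.5, 0.6, 1.3]
gripper_width: 0.998
gripper_force: 0.0
```

>>> apply_moves --moves '[[[0.0294,-0.0272,0],0],[[0.0294,-0.0272,0],0],[[0.0294,-0.0272,0],0],[[0.0294,-0.0272,0],0],[[0.0294,-0.0272,0],0]]'

```text
time_s: 11.88
tcp_pos: [0.599, 0.704, 0.1658]
ee_rot: [[0.992, 0.126, -0.001], [0.126, -0.992, -0.001], [-0.001, 0.001, -1.0]]
wrist_force: [1.1, 1.2, 0.5]
gripper_width: 0.997
gripper_force: 0.0
```

>>> apply_moves --moves '[[[0.0294,-0.0272,0],0],[[0.0294,-0.0272,0],0],[[0.0294,-0.0272,0],0]]'

```text
time_s: 12.13
tcp_pos: [0.6247, 0.7358, 0.1353]
ee_rot: [[0.992, 0.126, 0.024], [0.126, -0.992, 0.021], [0.026, -0.018, -1.0]]
wrist_force: [1.2, 1.4, -3.5]
gripper_width: 1.001
gripper_force: 0.0
```

>>> apply_moves --moves '[[[0.0294,-0.0272,-0.01],0],[[0.0294,-0.0272,-0.01],0],[[0.0294,-0.0272,-0.01],0],[[0,0,0],0]]'

```text
time_s: 12.47
tcp_pos: [0.6403, 0.7561, 0.1614]
ee_rot: [[0.987, 0.13, 0.093], [0.121, -0.988, 0.099], [0.105, -0.086, -0.991]]
wrist_force: [-0.3, -0.1, 0.7]
gripper_width: 0.999
gripper_force: 0.0
```

```bash
python3 -c "
from h import *
s=r.sense();print(s['joints'],s['tcp_pos'],s['ee_rot'])"
```

```text
[ 59.56444978  68.26893189  80.65639622   1.75301439 -94.76953816
  37.94918152] [0.6403237  0.75610463 0.1613968 ] [[ 0.98707077  0.13026911  0.09338767]
 [ 0.12101078 -0.98772513  0.09876968]
 [ 0.10510799 -0.08619175 -0.99071857]]
```

>>> apply_moves --moves '[[[0.0294,-0.0272,0],0],[[0.0294,-0.0272,0],0],[[0.0294,-0.0272,0],0],[[0.0294,-0.0272,0],0],[[0.0294,-0.0272,0],0]]'

```text
time_s: 12.88
tcp_pos: [0.6683, 0.7909, 0.1512]
ee_rot: [[0.974, 0.141, 0.179], [0.107, -0.976, 0.191], [0.202, -0.167, -0.965]]
wrist_force: [0.9, 0.4, -0.1]
gripper_width: 1.003
gripper_force: 0.0
```

>>> apply_moves --moves '[[[-0.0294,0.0272,0],0],[[-0.0294,0.0272,0],0],[[-0.0294,0.0272,0],0],[[-0.0294,0.0272,0],0],[[0,0,0],0]]'

```text
time_s: 13.3
tcp_pos: [0.6053, 0.7165, 0.1176]
ee_rot: [[0.977, 0.137, 0.163], [0.11, -0.98, 0.167], [0.183, -0.145, -0.972]]
wrist_force: [0.1, 0.2, -4.4]
gripper_width: 1.002
gripper_force: 0.0
```

Leaning works: past the reach limit the tool tilts outward, and the tilt stays when I pull back. The lean I want is about 30° along the box's x. The tool leans (0.163, 0.167) now, so the rest has to come from overreaching at a heading of about -17°, in the free corridor right of the box. I'll plan that path.

```bash
cat > go.py <<'E'
from h import *
import json
def plan(pts,step=.04,start=None,R=None):
    s=r.sense();R=np.array(s["ee_rot"]) if R is None else R;a=np.array(s["tcp_pos"]) if start is None else np.array(start)
    print("at",a.round(4),"z",R[:,2].round(3),"t",round(s["time_s"],2))
    for b in pts:
        d=np.array(b)-a;n=max(1,int(np.ceil(np.linalg.norm(d)/step)));print(n,"x",(R.T@d/n).round(4).tolist(),"->",b);a=np.array(b)
E
python3 - <<'E'
from go import *
plan([(.58,.69,.28),(.30,.37,.30),(.43,-.13,.30)])
s=r.sense();R=np.array(s["ee_rot"]);print(R,(R.T@[.956,-.292,0]*.04).round(4),s["joints"])
E
```

```text
at [0.6053 0.7165 0.1176] z [ 0.163  0.167 -0.972] t 13.3
5 x [0.0004, -0.0002, -0.0333] -> (0.58, 0.69, 0.28)
11 x [-0.0277, 0.0247, -0.0108] -> (0.3, 0.37, 0.3)
13 x [0.0055, 0.0391, -0.0048] -> (0.43, -0.13, 0.3)
[[ 0.97695778  0.13747339  0.16326222]
 [ 0.11004667 -0.97986906  0.16657235]
 [ 0.18287487 -0.14476769 -0.9724192 ]] [0.0361 0.0167 0.0043] [ 60.75680313  51.39018439  36.53126146   3.96081489 -62.16417588
  35.00066777]
```

>>> apply_moves --moves '[[[0,0,-0.033],0],[[0,0,-0.033],0],[[0,0,-0.033],0],[[0,0,-0.033],0],[[0,0,-0.033],0]]'

```text
time_s: 13.72
tcp_pos: [0.5836, 0.6964, 0.2905]
ee_rot: [[0.974, 0.141, 0.18], [0.106, -0.976, 0.191], [0.203, -0.167, -0.965]]
wrist_force: [0.0, 0.3, 0.3]
gripper_width: 1.001
gripper_force: 0.0
```

>>> apply_moves --moves '[[[-0.0277,0.0247,-0.0108],0],[[-0.0277,0.0247,-0.0108],0],[[-0.0277,0.0247,-0.0108],0],[[-0.0277,0.0247,-0.0108],0],[[-0.0277,0.0247,-0.0108],0]]'

```text
time_s: 14.13
tcp_pos: [0.4557, 0.55, 0.2924]
ee_rot: [[0.974, 0.141, 0.18], [0.106, -0.976, 0.191], [0.202, -0.167, -0.965]]
wrist_force: [0.3, 0.6, 0.9]
gripper_width: 0.996
gripper_force: 0.0
```

>>> apply_moves --moves '[[[-0.0277,0.0247,-0.0108],0],[[-0.0277,0.0247,-0.0108],0],[[-0.0277,0.0247,-0.0108],0],[[-0.0277,0.0247,-0.0108],0],[[0,0,0],0]]'

```text
time_s: 14.55
tcp_pos: [0.3515, 0.4292, 0.2952]
ee_rot: [[0.974, 0.14, 0.177], [0.106, -0.976, 0.189], [0.2, -0.165, -0.966]]
wrist_force: [0.6, -0.2, -0.2]
gripper_width: 1.002
gripper_force: 0.0
```

```bash
python3 - <<'E'
from go import *
plan([(.43,.10,.30),(.44,-.13,.30),(.8,-.24,.3)])
print(r.sense()["joints"])
E
```

```text
at [0.3515 0.4292 0.2952] z [ 0.177  0.189 -0.966] t 14.55
9 x [0.0047, 0.0368, -0.0059] -> (0.43, 0.1, 0.3)
6 x [-0.0025, 0.0377, -0.0069] -> (0.44, -0.13, 0.3)
10 x [0.0339, 0.0158, 0.0043] -> (0.8, -0.24, 0.3)
[ 70.7891339    4.81616005 -16.22147368   7.34432471 -55.41281169
  22.96649767]
```

>>> apply_moves --moves '[[[0.0047,0.0368,-0.0059],0],[[0.0047,0.0368,-0.0059],0],[[0.0047,0.0368,-0.0059],0],[[0.0047,0.0368,-0.0059],0],[[0.0047,0.0368,-0.0059],0]]'

```text
time_s: 14.97
tcp_pos: [0.3986, 0.2511, 0.2986]
ee_rot: [[0.973, 0.142, 0.181], [0.107, -0.976, 0.191], [0.204, -0.167, -0.965]]
wrist_force: [1.5, -0.3, -0.2]
gripper_width: 0.999
gripper_force: 0.0
```

>>> apply_moves --moves '[[[0.0047,0.0368,-0.0059],0],[[0.0047,0.0368,-0.0059],0],[[0.0047,0.0368,-0.0059],0],[[0.0047,0.0368,-0.0059],0],[[-0.0025,0.0377,-0.0069],0]]'

```text
time_s: 15.38
tcp_pos: [0.436, 0.0665, 0.3013]
ee_rot: [[0.973, 0.142, 0.183], [0.107, -0.976, 0.19], [0.206, -0.165, -0.965]]
wrist_force: [0.7, -0.7, -0.3]
gripper_width: 0.999
gripper_force: 0.0
```

>>> apply_moves --moves '[[[-0.0025,0.0377,-0.0069],0],[[-0.0025,0.0377,-0.0069],0],[[-0.0025,0.0377,-0.0069],0],[[-0.0025,0.0377,-0.0069],0],[[-0.0025,0.0377,-0.0069],0]]'

```text
time_s: 15.8
tcp_pos: [0.4433, -0.126, 0.3011]
ee_rot: [[0.973, 0.142, 0.183], [0.107, -0.976, 0.188], [0.206, -0.163, -0.965]]
wrist_force: [1.0, 0.6, 1.6]
gripper_width: 0.999
gripper_force: 0.0
```

>>> apply_moves --moves '[[[0.0339,0.0158,0.0043],0],[[0.0339,0.0158,0.0043],0],[[0.0339,0.0158,0.0043],0],[[0.0339,0.0158,0.0043],0],[[0.0339,0.0158,0.0043],0]]'

```text
time_s: 16.22
tcp_pos: [0.625, -0.1803, 0.301]
ee_rot: [[0.973, 0.141, 0.182], [0.106, -0.977, 0.187], [0.204, -0.163, -0.965]]
wrist_force: [1.2, 0.4, -0.1]
gripper_width: 1.004
gripper_force: 0.0
```

>>> apply_moves --moves '[[[0.0339,0.0158,0.0043],0],[[0.0339,0.0158,0.0043],0],[[0.0339,0.0158,0.0043],0],[[0.0339,0.0158,0.0043],0],[[0.0339,0.0158,0.0043],0]]'

```text
time_s: 16.63
tcp_pos: [0.8045, -0.2349, 0.3018]
ee_rot: [[0.973, 0.141, 0.182], [0.107, -0.977, 0.187], [0.204, -0.163, -0.965]]
wrist_force: [1.7, 0.0, 0.5]
gripper_width: 0.998
gripper_force: 0.0
```

>>> apply_moves --moves '[[[0.0339,0.0158,0.0043],0],[[0.0339,0.0158,0.0043],0],[[0.0339,0.0158,0.0043],0],[[0.0339,0.0158,0.0043],0],[[0.0339,0.0158,0.0043],0]]'

```text
time_s: 17.05
tcp_pos: [0.9147, -0.2644, 0.2671]
ee_rot: [[0.968, 0.135, 0.209], [0.098, -0.979, 0.177], [0.229, -0.151, -0.962]]
wrist_force: [1.3, 0.1, -2.5]
gripper_width: 1.002
gripper_force: 0.0
```

>>> apply_moves --moves '[[[0.0339,0.0158,-0.006],0],[[0.0339,0.0158,-0.006],0],[[0.0339,0.0158,-0.006],0],[[0.0339,0.0158,-0.006],0],[[0.0339,0.0158,-0.006],0]]'

```text
time_s: 17.47
tcp_pos: [0.9501, -0.282, 0.282]
ee_rot: [[0.934, 0.122, 0.336], [0.082, -0.988, 0.13], [0.347, -0.094, -0.933]]
wrist_force: [0.2, -0.1, 0.7]
gripper_width: 1.0
gripper_force: 0.0
```

>>> apply_moves --moves '[[[0.0339,0.0158,-0.006],0],[[0.0339,0.0158,-0.006],0],[[0.0339,0.0158,-0.006],0],[[0.0339,0.0158,-0.006],0],[[0.0339,0.0158,-0.006],0]]'

```text
time_s: 17.88
tcp_pos: [0.9758, -0.3006, 0.306]
ee_rot: [[0.891, 0.1, 0.443], [0.07, -0.994, 0.084], [0.448, -0.044, -0.893]]
wrist_force: [-0.3, -0.1, 0.8]
gripper_width: 0.999
gripper_force: 0.0
```

>>> apply_moves --moves '[[[0.0339,0.0158,-0.006],0],[[0.0339,0.0158,-0.006],0],[[0.0339,0.0158,-0.006],0],[[0,0,0],0]]'

```text
time_s: 18.22
tcp_pos: [0.9859, -0.3126, 0.3312]
ee_rot: [[0.859, 0.084, 0.505], [0.065, -0.996, 0.054], [0.508, -0.014, -0.862]]
wrist_force: [0.1, 0.1, 0.4]
gripper_width: 1.0
gripper_force: 0.0
```

```bash
python3 - <<'E'
from go import *
s=r.sense();R=np.array(s["ee_rot"])
yb=np.array([-.127,.992,0]);a=np.degrees(np.arctan2(R[:,0]@yb,-R[:,1]@yb));print("turn to bring tool y to -box y:",a, R, s["joints"])
plan([(.85,-.25,.33),(.6,-.18,.33)])
E
```

```text
turn to bring tool y to -box y: -2.5396220507236884 [[ 0.85916744  0.08389028  0.50477097]
 [ 0.06532461 -0.99637987  0.0544045 ]
 [ 0.50750765 -0.01376861 -0.86153724]] [-11.43598825  58.28693916  80.6551338   -8.88881565 -83.12613336
 104.79279589]
at [ 0.9859 -0.3126  0.3312] z [ 0.505  0.054 -0.862] t 18.22
4 x [-0.0283, -0.0184, -0.016] -> (0.85, -0.25, 0.33)
7 x [-0.03, -0.013, -0.0175] -> (0.6, -0.18, 0.33)
```

>>> apply_moves --moves '[[[-0.0283,-0.0184,-0.016],-2.5],[[-0.0283,-0.0184,-0.016],0],[[-0.0283,-0.0184,-0.016],0],[[-0.0283,-0.0184,-0.016],0],[[-0.03,-0.013,-0.0175],0]]'

```text
time_s: 18.63
tcp_pos: [0.8475, -0.2547, 0.3296]
ee_rot: [[0.859, 0.106, 0.501], [0.089, -0.994, 0.058], [0.504, -0.006, -0.863]]
wrist_force: [0.3, -0.6, 1.4]
gripper_width: 1.0
gripper_force: 0.0
```

>>> apply_moves --moves '[[[-0.03,-0.013,-0.0175],0],[[-0.03,-0.013,-0.0175],0],[[-0.03,-0.013,-0.0175],0],[[-0.03,-0.013,-0.0175],0],[[-0.03,-0.013,-0.0175],0]]'

```text
time_s: 19.05
tcp_pos: [0.6678, -0.2093, 0.3306]
ee_rot: [[0.858, 0.105, 0.502], [0.088, -0.994, 0.058], [0.505, -0.005, -0.863]]
wrist_force: [0.1, 1.0, 0.4]
gripper_width: 1.003
gripper_force: 0.0
```

>>> apply_moves --moves '[[[-0.03,-0.013,-0.0175],0],[[0,0,0],0],[[0,0,0],0]]'

```text
time_s: 19.3
tcp_pos: [0.6323, -0.2002, 0.3321]
ee_rot: [[0.858, 0.105, 0.503], [0.088, -0.994, 0.057], [0.507, -0.005, -0.862]]
wrist_force: [0.7, -0.4, -0.0]
gripper_width: 0.997
gripper_force: 0.0
```

```bash
python3 - <<'E'
from go import *
plan([(.56,-.08,.30),(.607,-.0675,.231)])
box=np.array([.602,.095,.127]);c,s=np.cos(box[2]),np.sin(box[2])
W=lambda x,y,z:(box[0]+c*x-s*y,box[1]+s*x+c*y,z)
ims=[]
for n,(x,y,w,h) in(("scene",(185,165,60,60)),("top",(255,125,50,60))):
    p=imaging.capture(n);k=8;im=cv2.resize(p["frame"][y:y+h,x:x+w],None,fx=k,fy=k,interpolation=cv2.INTER_CUBIC)
    for t in("stay_knee","stay_foot","lid_bar"):
        for d in models.place_of(p,t)[:1]:
            print(n,t,round(d["confidence"],2),px(d["at"]).round(1),"model",proj(p,W(*{"stay_knee":(.046,-.163,.128),"stay_foot":(0,-.163,.065),"lid_bar":(.0307,0,.335)}[t])).round(1))
    for X,col in((W(.046,-.163,.128),(0,0,255)),(W(0,-.163,.065),(0,255,0)),(W(.082,-.163,.197),(255,0,0)),(W(.035,-.15,.292),(255,0,255)),(W(-.11,-.15,.085),(0,255,255))):
        u=(proj(p,X)-[x,y]+.5)*k;cv2.drawMarker(im,tuple(int(v) for v in u),col,cv2.MARKER_CROSS,14,1)
    ims.append(cv2.resize(im,(0,0),fx=.85,fy=.85))
cv2.imwrite("pics/knee.png",np.hstack(ims))
E
```

```text
at [ 0.6323 -0.2002  0.3321] z [ 0.503  0.057 -0.862] t 19.3
4 x [-0.0169, -0.0317, -0.0005] -> (0.56, -0.08, 0.3)
3 x [0.0021, -0.0024, 0.028] -> (0.607, -0.0675, 0.231)
scene lid_bar 0.9 [214.2 189. ] model [210.5 189.9]
top stay_knee 0.4 [281.  150.8] model [281.9 148.8]
top stay_foot 0.93 [284.  161.2] model [283.  162.5]
top lid_bar 0.69 [240.7 150.1] model [239.8 149. ]
```

View pics/knee.png

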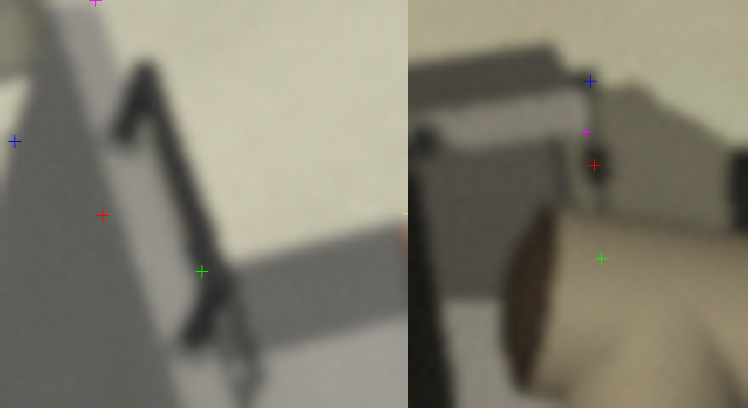

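The red marker lies on the dark knee boss in the top view, at about (597,165) in the crop, so the knee estimate is good to about 2 mm. I approach along the leaning tool axis with the fingers open.

>>> apply_moves --moves '[[[-0.0169,-0.0317,0],0],[[-0.0169,-0.0317,0],0],[[-0.0169,-0.0317,0],0],[[-0.0169,-0.0317,0],0],[[0.0021,-0.0015,0.028],0]]'

```text
time_s: 20.12
tcp_pos: [0.5751, -0.074, 0.2766]
ee_rot: [[0.856, 0.11, 0.506], [0.092, -0.994, 0.061], [0.509, -0.005, -0.861]]
wrist_force: [0.6, 1.6, 0.1]
gripper_width: 0.994
gripper_force: 0.0
```

>>> apply_moves --moves '[[[0.0021,-0.0015,0.028],0],[[0.0021,-0.0015,0.028],0],[[0,0,0],0],[[0,0,0],0]]'

```text
time_s: 20.45
tcp_pos: [0.6097, -0.0704, 0.2255]
ee_rot: [[0.861, 0.105, 0.498], [0.088, -0.994, 0.057], [0.501, -0.005, -0.865]]
wrist_force: [-0.4, -0.3, 0.1]
gripper_width: 1.002
gripper_force: 0.0
```

```bash
python3 - <<'E'
from go import *
R=np.array(r.sense()["ee_rot"]);K=np.array([.668,-.063,.128]);z=R[:,2]
plan([(K-.05*z).round(4),(K+.009*z).round(4)],step=.03)
E
```

```text
at [ 0.6097 -0.0704  0.2255] z [ 0.498  0.057 -0.865] t 20.45
3 x [0.0007, -0.0002, 0.0212] -> [ 0.6431 -0.0659  0.1713]
2 x [0.0, -0.0, 0.0295] -> [ 0.6725 -0.0625  0.1202]
```

>>> apply_moves --moves '[[[0.001,0,0.021],0],[[0.001,0,0.021],0],[[0,0,0.021],0],[[0,0,0.02],0],[[0,0,0.015],0]]'

```text
time_s: 20.87
tcp_pos: [0.6616, -0.065, 0.1443]
ee_rot: [[0.858, 0.104, 0.503], [0.087, -0.995, 0.057], [0.506, -0.005, -0.863]]
wrist_force: [-0.4, -0.2, 0.1]
gripper_width: 1.001
gripper_force: 0.0
```

>>> apply_moves --moves '[[[0,0,0.015],0],[[0,0,0.008],0],[[0,0,0],0],[[0,0,0],0]]'

```text
time_s: 21.2
tcp_pos: [0.6724, -0.0636, 0.1249]
ee_rot: [[0.858, 0.105, 0.502], [0.088, -0.995, 0.057], [0.505, -0.005, -0.863]]
wrist_force: [-0.5, -0.6, 0.6]
gripper_width: 0.998
gripper_force: 0.0
```

```bash
python3 - <<'E'
from go import *
p=imaging.capture("scene");q=imaging.capture("top")
a=cv2.resize(p["frame"][150:250,180:280],None,fx=4,fy=4,interpolation=cv2.INTER_CUBIC);b=cv2.resize(q["frame"][100:200,220:320],None,fx=4,fy=4,interpolation=cv2.INTER_CUBIC)
cv2.imwrite("pics/pinch.png",np.hstack([a,b]));plan([(.6725,-.0625,.1202)])
E
```

```text
at [ 0.6725 -0.0635  0.1257] z [ 0.503  0.058 -0.862] t 21.3
1 x [-0.0027, -0.0009, 0.0048] -> (0.6725, -0.0625, 0.1202)
```

View pics/pinch.png

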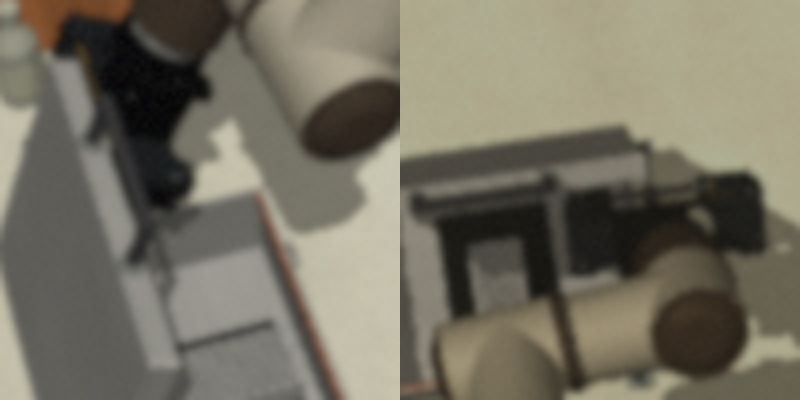

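The gripper straddles the stay beside the lid edge, at about (690,190) in the top crop, without contact. I close it on the knee.

>>> apply_moves --moves '[[[-0.001,0,0.004],0],[[0,0,0],0],[[0,0,0],0],[[0,0,0],0],[[0,0,0],0]]' --hand 0.005

```text
time_s: 21.72
tcp_pos: [0.6732, -0.0632, 0.1202]
ee_rot: [[0.859, 0.105, 0.501], [0.088, -0.994, 0.058], [0.505, -0.005, -0.863]]
wrist_force: [0.4, -0.5, 0.0]
gripper_width: 0.706
gripper_force: 0.0
```

>>> apply_moves --moves '[[[0,0,0],0],[[0,0,0],0],[[0,0,0],0],[[0,0,0],0],[[0,0,0],0]]'

```text
time_s: 22.13
tcp_pos: [0.6732, -0.0632, 0.12]
ee_rot: [[0.859, 0.105, 0.501], [0.088, -0.994, 0.058], [0.504, -0.006, -0.863]]
wrist_force: [0.5, 0.1, -0.3]
gripper_width: 0.325
gripper_force: 0.0
```

>>> apply_moves --moves '[[[0,0,0],0],[[0,0,0],0],[[0,0,0],0],[[0,0,0],0],[[0,0,0],0]]'

```text
time_s: 22.55
tcp_pos: [0.673, -0.0604, 0.12]
ee_rot: [[0.859, 0.109, 0.501], [0.091, -0.994, 0.06], [0.504, -0.006, -0.863]]
wrist_force: [-4.5, 12.2, 2.2]
gripper_width: 0.152
gripper_force: 30.0
```

```bash
python3 - <<'E'
from go import *
s=r.sense();print(s["gripper_width"]*87,s["gripper_force"],s["wrist_force"],s["moment"])
t=np.array(s["tcp_pos"]);c,sn=np.cos(.127),np.sin(.127)
pts=[];a0=.946
for a in(.98,1.03,1.08,1.13,1.18,1.23,1.28,1.32):
    dx=.078*(np.cos(a)-np.cos(a0));dz=.078*(np.sin(a)-np.sin(a0));pts.append((t+[c*dx,sn*dx,dz]).round(4))
plan(pts)
E
```

```text
13.252208006748978 30.0010085105896 [-4.54735414 12.21222987  2.15274584] [2.90856017 1.82691098 2.16563205]
at [ 0.673  -0.0604  0.12  ] z [ 0.501  0.06  -0.863] t 22.55
1 x [-0.0011, 0.0, -0.0024] -> [ 0.6709 -0.0607  0.1215]
1 x [-0.0018, 0.0, -0.0035] -> [ 0.6676 -0.0611  0.1236]
1 x [-0.002, 0.0, -0.0034] -> [ 0.6642 -0.0615  0.1255]
1 x [-0.0021, 0.0001, -0.0033] -> [ 0.6608 -0.062   0.1273]
1 x [-0.0022, 0.0, -0.0032] -> [ 0.6573 -0.0624  0.1289]
1 x [-0.0025, 0.0001, -0.0031] -> [ 0.6536 -0.0629  0.1303]
1 x [-0.0025, 0.0001, -0.0029] -> [ 0.65   -0.0634  0.1315]
1 x [-0.0022, -0.0, -0.0022] -> [ 0.647  -0.0637  0.1323]
```

Gripped at 13–14 mm, which is the boss thickness. I relieve the side load and swing the knee.

>>> apply_moves --moves '[[[0,-0.0025,0],0],[[-0.0011,0,-0.0024],0],[[-0.0018,0,-0.0035],0],[[-0.002,0,-0.0034],0],[[0,0,0],0]]'

```text
time_s: 22.97
tcp_pos: [0.6636, -0.0615, 0.1257]
ee_rot: [[0.859, 0.105, 0.501], [0.088, -0.994, 0.058], [0.505, -0.006, -0.863]]
wrist_force: [2.2, 3.7, -3.5]
gripper_width: 0.158
gripper_force: 30.0
```

>>> apply_moves --moves '[[[-0.0021,0,-0.0033],0],[[-0.0022,0,-0.0032],0],[[-0.0025,0,-0.0031],0],[[0,0,0],0]]'

```text
time_s: 23.3
tcp_pos: [0.6525, -0.0629, 0.1305]
ee_rot: [[0.859, 0.105, 0.501], [0.088, -0.994, 0.058], [0.504, -0.006, -0.864]]
wrist_force: [0.2, 3.6, -3.4]
gripper_width: 0.16
gripper_force: 30.0
```

>>> apply_moves --moves '[[[-0.0025,0,-0.0029],0],[[-0.0022,0,-0.0022],0],[[0,0,0],0],[[0,0,0],0]]'

```text
time_s: 23.63
tcp_pos: [0.6461, -0.0637, 0.1324]
ee_rot: [[0.859, 0.105, 0.5], [0.088, -0.994, 0.057], [0.504, -0.005, -0.864]]
wrist_force: [-0.6, 3.1, -2.2]
gripper_width: 0.156
gripper_force: 30.0
```

```bash
python3 - <<'E'
from go import *
s=r.sense();print(s["gripper_width"]*87,s["gripper_force"],s["wrist_force"])
plan([])
for n in("scene","top"):
    p=imaging.capture(n)
    for t,z in(("lid_bar",.335),("stay_knee",.14)):
        for d in models.place_of(p,t)[:1]: print(n,t,round(d["confidence"],2),px(d["at"]).round(1),onz(p,px(d["at"]),z).round(3))
E
```

```text
13.604656260136954 29.995654821395874 [-0.64279644  3.07270767 -2.15381906]
at [ 0.6461 -0.0637  0.1324] z [ 0.5    0.057 -0.864] t 23.63
scene lid_bar 0.94 [222.3 190.6] [0.6   0.108 0.335]
scene stay_knee 0.61 [183.9 174.3] [ 0.712 -0.162  0.14 ]
top lid_bar 0.63 [238.1 153.9] [0.615 0.105 0.335]
```

The knee is past centre: it moved about 28 mm along its arc, and the bar image shows the lid followed slightly. I release, back off along the tool axis, and turn the gripper 90° for the bar.

>>> apply_moves --moves '[[[0,0,0],0],[[0,0,0],0],[[0,0,0],0],[[0,0,0],0],[[0,0,-0.005],0]]' --hand 0.05

```text
time_s: 24.35
tcp_pos: [0.6443, -0.0641, 0.1363]
ee_rot: [[0.859, 0.104, 0.5], [0.087, -0.995, 0.057], [0.504, -0.006, -0.864]]
wrist_force: [0.8, 0.1, 0.2]
gripper_width: 0.454
gripper_force: 0.0
```

>>> apply_moves --moves '[[[0,0,-0.015],0],[[0,0,-0.03],0],[[0,0,-0.04],0],[[0,0,-0.04],0],[[0,0,-0.04],0]]'

```text
time_s: 24.77
tcp_pos: [0.5604, -0.0736, 0.2809]
ee_rot: [[0.859, 0.105, 0.501], [0.087, -0.994, 0.058], [0.504, -0.006, -0.863]]
wrist_force: [1.2, 0.2, 0.6]
gripper_width: 0.573
gripper_force: 0.0
```

>>> apply_moves --moves '[[[-0.01,0,-0.035],7],[[-0.01,0,-0.035],7],[[0,0,0],7],[[0,0,0],7],[[0,0,0],7]]'

```text
time_s: 25.18
tcp_pos: [0.5086, -0.078, 0.3315]
ee_rot: [[0.76, -0.411, 0.504], [-0.504, -0.862, 0.058], [0.41, -0.299, -0.862]]
wrist_force: [-0.7, 1.2, -0.1]
gripper_width: 0.573
gripper_force: 0.0
```

>>> apply_moves --moves '[[[0,0,0],7],[[0,0,0],7],[[0,0,0],7],[[0,0,0],7],[[0,0,0],7]]'

```text
time_s: 25.6
tcp_pos: [0.509, -0.078, 0.3301]
ee_rot: [[0.387, -0.773, 0.502], [-0.907, -0.417, 0.058], [0.164, -0.478, -0.863]]
wrist_force: [-0.2, 0.0, -0.0]
gripper_width: 0.57
gripper_force: 0.0
```

>>> apply_moves --moves '[[[0,0,0],7],[[0,0,0],7],[[0,0,0],6],[[0,0,0],0]]' --hand 0.06

```text
time_s: 25.93
tcp_pos: [0.509, -0.078, 0.3301]
ee_rot: [[0.103, -0.859, 0.502], [-0.995, -0.086, 0.058], [-0.007, -0.505, -0.863]]
wrist_force: [0.1, -0.1, 0.2]
gripper_width: 0.68
gripper_force: 0.0
```

```bash
python3 - <<'E'
from go import *
from scipy.optimize import least_squares
s=r.sense();R=np.array(s["ee_rot"]);print(R.round(3),s["joints"].round(1))
box=np.array([.602,.095,.127]);c,sn=np.cos(box[2]),np.sin(box[2])
W=lambda x,y,z:np.array((box[0]+c*x-sn*y,box[1]+sn*x+c*y,z))
def bar(f,y=0):
    a=np.radians(70)-f;return W(.110-.262*np.cos(a)+.011*np.sin(a),y,.085+.262*np.sin(a)+.011*np.cos(a))
for n,(x,y,w,h) in(("scene",(185,155,80,80)),("top",(200,115,80,80))):
    p=imaging.capture(n);k=5;im=cv2.resize(p["frame"][y:y+h,x:x+w],None,fx=k,fy=k,interpolation=cv2.INTER_CUBIC)
    for t in("lid_bar","stay_knee"):
        for d in models.place_of(p,t)[:1]: print(n,t,round(d["confidence"],2),px(d["at"]).round(1),[(f,proj(p,bar(f)).round(1).tolist()) for f in(0,.05,.08,.12)])
    for f,col in((0,(0,255,0)),(.06,(0,0,255)),(.12,(255,0,0))):
        u=[tuple(int(v) for v in (proj(p,bar(f,yy))-[x,y]+.5)*k) for yy in(-.06,.06)];cv2.line(im,u[0],u[1],col,1,cv2.LINE_AA)
    cv2.imwrite(f"pics/_{n}.png",im)
cv2.imwrite("pics/bar.png",np.hstack([cv2.imread("pics/_scene.png"),cv2.imread("pics/_top.png")]))
plan([])
E
```

```text
[[ 0.103 -0.859  0.502]
 [-0.995 -0.086  0.058]
 [-0.007 -0.505 -0.863]] [ 10.6  -7.2 -25.8   3.1 -41.1  -6.6]
scene lid_bar 0.76 [221.3 190.7] [(0, [210.5, 189.9]), (0.05, [214.8, 189.8]), (0.08, [217.4, 189.9]), (0.12, [220.8, 190.0])]
top lid_bar 0.66 [241.6 153.5] [(0, [239.8, 149.0]), (0.05, [240.4, 152.6]), (0.08, [240.7, 154.7]), (0.12, [241.2, 157.5])]
top stay_knee 0.42 [282.9 154.3] [(0, [239.8, 149.0]), (0.05, [240.4, 152.6]), (0.08, [240.7, 154.7]), (0.12, [241.2, 157.5])]
at [ 0.5092 -0.0779  0.3298] z [ 0.501  0.058 -0.863] t 26.23
```

View pics/bar.png

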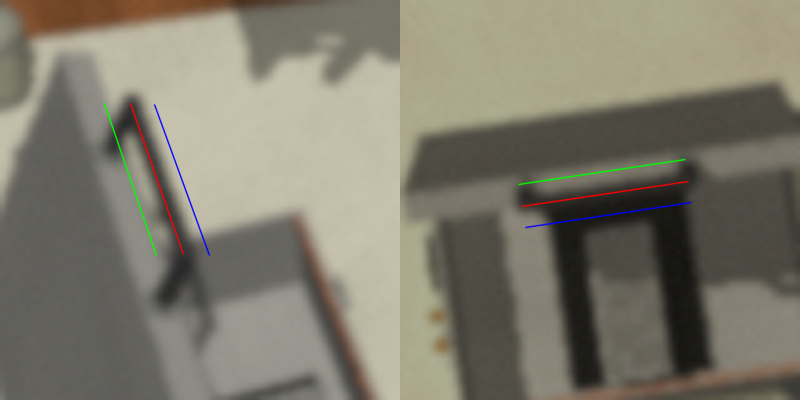

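The bar runs from about (133,97) to (180,255) in the scene crop and matches the red line at lid angle about 0.055. The unit still lies on the pad. I plan the bar grasp.

```bash
python3 - <<'E'
from go import *
plan([(.53,.06,.40),(.579,.092,.399),(.6275,.098,.315)])
E
```

```text
at [ 0.5092 -0.0779  0.3298] z [ 0.501  0.058 -0.863] t 26.23
4 x [-0.0338, -0.0164, -0.0106] -> (0.53, 0.06, 0.4)
2 x [-0.0133, -0.0222, 0.0136] -> (0.579, 0.092, 0.399)
3 x [-0.0001, 0.0001, 0.0324] -> (0.6275, 0.098, 0.315)
```

>>> apply_moves --moves '[[[-0.0338,-0.0164,-0.0106],0],[[-0.0338,-0.0164,-0.0106],0],[[-0.0338,-0.0164,-0.0106],0],[[-0.0338,-0.0164,-0.0106],0],[[-0.0133,-0.0222,0.0136],0]]' --hand 0.075

```text
time_s: 26.65
tcp_pos: [0.5547, 0.0792, 0.4056]
ee_rot: [[0.111, -0.854, 0.509], [-0.994, -0.092, 0.063], [-0.007, -0.513, -0.858]]
wrist_force: [-1.0, -0.3, 0.3]
gripper_width: 0.852
gripper_force: 0.0
```

>>> apply_moves --moves '[[[-0.0133,-0.0222,0.0136],0],[[0,0,0],0],[[0,0,0.03],0],[[0,0,0.03],0],[[0,0,0.02],0]]'

```text
time_s: 27.07
tcp_pos: [0.6192, 0.0963, 0.3271]
ee_rot: [[0.105, -0.86, 0.498], [-0.994, -0.089, 0.057], [-0.005, -0.502, -0.865]]
wrist_force: [0.1, 0.6, -0.4]
gripper_width: 0.863
gripper_force: 0.0
```

>>> apply_moves --moves '[[[0,0,0.01],0],[[0,0,0.006],0],[[0,0,0],0]]'

```text
time_s: 27.32
tcp_pos: [0.6274, 0.097, 0.3153]
ee_rot: [[0.105, -0.86, 0.5], [-0.995, -0.088, 0.057], [-0.005, -0.503, -0.864]]
wrist_force: [0.4, -0.5, -0.2]
gripper_width: 0.863
gripper_force: 0.0
```

```bash
python3 - <<'E'
from go import *
plan([(.6275,.098,.315)])
p=imaging.capture("scene");q=imaging.capture("top")
a=cv2.resize(p["frame"][145:245,180:280],None,fx=4,fy=4,interpolation=cv2.INTER_CUBIC);b=cv2.resize(q["frame"][100:200,190:290],None,fx=4,fy=4,interpolation=cv2.INTER_CUBIC)
cv2.imwrite("pics/grab.png",np.hstack([a,b]))
E
```

```text
at [0.6274 0.097  0.3153] z [ 0.5    0.057 -0.864] t 27.32
1 x [-0.001, -0.0, 0.0004] -> (0.6275, 0.098, 0.315)
```

View pics/grab.png

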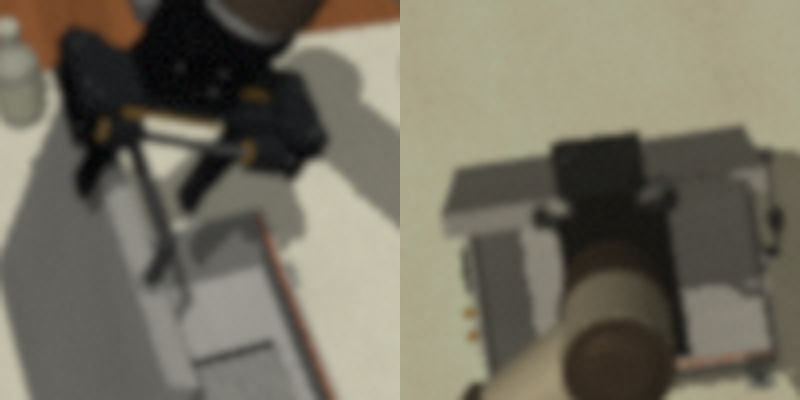

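The fingers straddle the bar, at about (145,170) in the scene crop, so I close them.

>>> apply_moves --moves '[[[0,0,0],0],[[0,0,0],0],[[0,0,0],0],[[0,0,0],0],[[0,0,0],0]]' --hand 0.005

```text
time_s: 27.83
tcp_pos: [0.6273, 0.0974, 0.3168]
ee_rot: [[0.105, -0.859, 0.502], [-0.994, -0.088, 0.058], [-0.006, -0.505, -0.863]]
wrist_force: [-0.7, 0.7, 0.5]
gripper_width: 0.569
gripper_force: 0.0
```

>>> apply_moves --moves '[[[0,0,0],0],[[0,0,0],0],[[0,0,0],0],[[0,0,0],0],[[0,0,0],0]]'

```text
time_s: 28.25
tcp_pos: [0.6273, 0.0973, 0.3162]
ee_rot: [[0.105, -0.859, 0.501], [-0.994, -0.088, 0.057], [-0.005, -0.504, -0.864]]
wrist_force: [-1.4, 0.3, 0.1]
gripper_width: 0.185
gripper_force: 1.4
```

>>> apply_moves --moves '[[[0,0,0],0],[[0,0,0],0],[[0,0,0],0],[[0,0,0],0],[[0,0,0],0]]'

```text
time_s: 28.67
tcp_pos: [0.6269, 0.0972, 0.3156]
ee_rot: [[0.105, -0.86, 0.5], [-0.994, -0.088, 0.057], [-0.005, -0.503, -0.864]]
wrist_force: [-2.1, 0.8, -1.5]
gripper_width: 0.127
gripper_force: 29.9
```

```bash
cat > arc.py <<'E'
from go import *
import sys
# arc of the bar about the hinge (box x-z plane); start lid angle f0 at present TCP
f0,f1,n=map(float,sys.argv[1:4]);n=int(n)
s=r.sense();print("w",s["gripper_width"]*87,s["gripper_force"],"F",s["wrist_force"].round(1),"j",s["joints"].round(1))
c,sn=np.cos(.127),np.sin(.127)
def b(f):
    a=np.radians(70)-f;return np.array([-.262*np.cos(a)+.011*np.sin(a),.262*np.sin(a)+.011*np.cos(a)])
t=np.array(s["tcp_pos"]);pts=[]
for f in np.linspace(f0,f1,n+1)[1:]:
    d=b(f)-b(f0);pts.append((t+[c*d[0],sn*d[0],d[1]]).round(4))
plan(pts,step=.05)
E
python3 arc.py .055 .45 10
```

```text
w 11.081689812110328 29.91887390613556 F [-2.1  0.8 -1.5] j [ 28.    5.6 -20.6  18.  -36.6 -34. ]
at [0.6269 0.0972 0.3156] z [ 0.5    0.057 -0.864] t 28.67
1 x [0.0002, 0.0102, -0.0015] -> [0.6174 0.096  0.3118]
1 x [0.0002, 0.0104, -0.0011] -> [0.608  0.0948 0.3075]
1 x [0.0003, 0.0103, -0.0007] -> [0.5988 0.0936 0.3029]
1 x [0.0002, 0.0103, -0.0003] -> [0.5898 0.0925 0.298 ]
1 x [0.0003, 0.0104, 0.0002] -> [0.581  0.0913 0.2926]
1 x [0.0002, 0.0103, 0.0005] -> [0.5724 0.0902 0.287 ]
1 x [0.0001, 0.0103, 0.0009] -> [0.564  0.0892 0.281 ]
1 x [0.0003, 0.0103, 0.0014] -> [0.5559 0.0881 0.2746]
1 x [0.0002, 0.0102, 0.0017] -> [0.548  0.0871 0.268 ]
1 x [0.0001, 0.0101, 0.0022] -> [0.5404 0.0862 0.261 ]
```

>>> apply_moves --moves '[[[0.0002,0.0102,-0.0015],0],[[0.0002,0.0104,-0.0011],0],[[0.0002,0.0103,-0.0007],0],[[0.0002,0.0103,-0.0003],0],[[0.0003,0.0104,0.0002],0]]'

```text
time_s: 29.08
tcp_pos: [0.5823, 0.0915, 0.2944]
ee_rot: [[0.105, -0.857, 0.504], [-0.994, -0.088, 0.058], [-0.006, -0.507, -0.862]]
wrist_force: [1.5, -1.7, 0.4]
gripper_width: 0.128
gripper_force: 29.9
```

>>> apply_moves --moves '[[[0.0002,0.0103,0.0005],0],[[0.0002,0.0103,0.0009],0],[[0.0002,0.0103,0.0014],0],[[0.0002,0.0102,0.0017],0],[[0.0002,0.0101,0.0022],0]]'

```text
time_s: 29.5
tcp_pos: [0.5417, 0.0865, 0.2633]
ee_rot: [[0.106, -0.857, 0.505], [-0.994, -0.088, 0.059], [-0.006, -0.508, -0.861]]
wrist_force: [1.3, -2.1, 1.5]
gripper_width: 0.127
gripper_force: 30.1
```

>>> apply_moves --moves '[[[0,0,0],0]]'

```text
time_s: 29.58
tcp_pos: [0.5401, 0.0863, 0.2616]
ee_rot: [[0.106, -0.858, 0.502], [-0.994, -0.088, 0.059], [-0.006, -0.506, -0.863]]
wrist_force: [-6.6, 2.6, 2.6]
gripper_width: 0.126
gripper_force: 30.0
```

```bash
python3 arc.py .45 .85 10
```

```text
w 10.953888325374363 29.96784120798111 F [-6.6  2.6  2.6] j [ 31.2  -1.4 -39.   27.6 -26.9 -47.2]
at [0.5401 0.0863 0.2616] z [ 0.502  0.059 -0.863] t 29.58
1 x [0.0002, 0.0102, 0.0025] -> [0.5326 0.0853 0.2543]
1 x [0.0002, 0.0101, 0.003] -> [0.5255 0.0844 0.2466]
1 x [0.0002, 0.0099, 0.0033] -> [0.5187 0.0835 0.2387]
1 x [0.0002, 0.0098, 0.0038] -> [0.5122 0.0827 0.2305]
1 x [0.0002, 0.0096, 0.0042] -> [0.5061 0.0819 0.222 ]
1 x [0.0001, 0.0095, 0.0044] -> [0.5002 0.0812 0.2134]
1 x [0.0002, 0.0092, 0.005] -> [0.4948 0.0805 0.2044]
1 x [0.0002, 0.009, 0.0052] -> [0.4897 0.0798 0.1953]
1 x [0.0001, 0.0089, 0.0056] -> [0.4849 0.0792 0.186 ]
1 x [0.0001, 0.0087, 0.006] -> [0.4805 0.0787 0.1764]
```

>>> apply_moves --moves '[[[0.0002,0.0102,0.0025],0],[[0.0002,0.0101,0.003],0],[[0.0002,0.0099,0.0033],0],[[0.0002,0.0098,0.0038],0],[[0.0002,0.0096,0.0042],0]]'

```text
time_s: 30.0
tcp_pos: [0.5073, 0.0824, 0.223]
ee_rot: [[0.106, -0.858, 0.503], [-0.994, -0.088, 0.059], [-0.006, -0.507, -0.862]]
wrist_force: [2.2, -3.5, -0.1]
gripper_width: 0.124
gripper_force: 30.0
```

>>> apply_moves --moves '[[[0.0002,0.0095,0.0044],0],[[0.0002,0.0092,0.005],0],[[0,0,0],0]]'

```text
time_s: 30.25
tcp_pos: [0.4941, 0.0807, 0.2029]
ee_rot: [[0.108, -0.859, 0.5], [-0.994, -0.09, 0.059], [-0.006, -0.503, -0.864]]
wrist_force: [-11.4, 5.9, 1.9]
gripper_width: 0.131
gripper_force: 29.9
```

```bash
python3 arc.py .73 1.01 7; python3 -c "
from h import *
c,s=np.cos(.127),np.sin(.127);S=r.sense();b=S['tcp_pos']-.017*S['ee_rot'][:,2];h=np.array([.602+c*.11,.095+s*.11,.085]);x=(b-h)[0]*c+(b-h)[1]*s;z=(b-h)[2];print('f',np.radians(70)-(np.arctan2(z,-x)-np.arctan2(11,262)),np.hypot(x,z))"
```

```text
w 11.424192071229868 29.945854246616364 F [-11.4   5.9   1.9] j [ 28.5  -2.5 -54.1  47.5 -14.7 -66.3]
at [0.4941 0.0807 0.2029] z [ 0.5    0.059 -0.864] t 30.25
1 x [0.0002, 0.0091, 0.0053] -> [0.489  0.08   0.1938]
1 x [0.0001, 0.0088, 0.0057] -> [0.4843 0.0794 0.1845]
1 x [0.0002, 0.0086, 0.006] -> [0.4799 0.0788 0.175 ]
1 x [0.0001, 0.0084, 0.0064] -> [0.4759 0.0783 0.1653]
1 x [0.0001, 0.0081, 0.0067] -> [0.4723 0.0779 0.1554]
1 x [0.0001, 0.0078, 0.007] -> [0.4691 0.0775 0.1454]
1 x [0.0002, 0.0075, 0.0072] -> [0.4663 0.0771 0.1354]
f 0.7356298059645372 0.26322320403346855
```

The joints are near their inner limits (j5 -14.7, j3 -54), so I continue in short calls with feedback.

>>> apply_moves --moves '[[[0.0002,0.007,0.004],0],[[0.0002,0.007,0.0042],0],[[0,0,0],0]]'

```text
time_s: 30.5
tcp_pos: [0.4866, 0.0797, 0.1893]
ee_rot: [[0.108, -0.859, 0.5], [-0.994, -0.09, 0.06], [-0.006, -0.504, -0.864]]
wrist_force: [-13.1, 6.7, 1.9]
gripper_width: 0.127
gripper_force: 29.9
```

```bash
cat > st.py <<'E'
from h import *
np.set_printoptions(suppress=True)
c,s=np.cos(.127),np.sin(.127);S=r.sense();R=np.array(S['ee_rot']);b=S['tcp_pos']-.017*R[:,2];h=np.array([.602+c*.11,.095+s*.11,.085]);x=(b-h)[0]*c+(b-h)[1]*s;z=(b-h)[2]
a=np.arctan2(z,-x);f=np.radians(70)-(a-np.arctan2(11,262))
print('t',round(S['time_s'],2),'f',round(f,3),'rad',round(np.hypot(x,z),4),'tilt z',R[:,2].round(3),'F',S['wrist_force'].round(1),'grip',round(S['gripper_width']*87,1),S['gripper_force'].round(1),'j',S['joints'].round(1))
# 6 mm tangential step and 5 mm radially outward, in tool axes
tan=np.array([-np.sin(a)*c,-np.sin(a)*s,-np.cos(a)]);rad=np.array([-np.cos(a)*c,-np.cos(a)*s,np.sin(a)])
print('tan6mm',(R.T@tan*.006).round(4),'rad5mm',(R.T@rad*.005).round(4))
E
python3 st.py
```

```text
Traceback (most recent call last):
  File "st.py", line 5, in <module>
    print('t',round(S['time_s'],2),'f',round(f,3),'rad',round(np.hypot(x,z),4),'tilt z',R[:,2].round(3),'F',S['wrist_force'].round(1),'grip',round(S['gripper_width']*87,1),S['gripper_force'].round(1),'j',S['joints'].round(1))
                                                                                                                                                                            ^^^^^^^^^^^^^^^^^^^^^^^^
AttributeError: 'float' object has no attribute 'round'
```

```bash
sed -i "s/S\['gripper_force'\].round(1)/round(S['gripper_force'],1)/" st.py; python3 st.py
```

```text
t 30.5 f 0.795 rad 0.2633 tilt z [ 0.5    0.06  -0.864] F [-13.1   6.7   1.9] grip 11.0 29.9 j [ 24.4  -2.2 -57.9  59.3 -10.2 -74.9]
tan6mm [0.0001 0.005  0.0033] rad5mm [ 0.0001  0.0027 -0.0042]
```

>>> apply_moves --moves '[[[0,0.006,0.0025],0],[[0,0.005,0.0033],0],[[0,0,0],0]]'

```text
time_s: 30.75
tcp_pos: [0.4848, 0.0796, 0.1865]
ee_rot: [[0.103, -0.86, 0.5], [-0.995, -0.087, 0.056], [-0.005, -0.503, -0.864]]
wrist_force: [17.7, -1.1, -11.5]
gripper_width: 0.124
gripper_force: 30.0
```

```bash
python3 st.py
```

```text
t 30.75 f 0.807 rad 0.2637 tilt z [ 0.5    0.056 -0.864] F [ 17.7  -1.1 -11.5] grip 10.8 30.0 j [ 23.   -2.2 -58.8  63.1  -9.3 -77.8]
tan6mm [0.0001 0.005  0.0033] rad5mm [ 0.0001  0.0028 -0.0042]
```

>>> apply_moves --moves '[[[0,0.005,0.0033],0],[[0,0.005,0.0033],0],[[0,0.005,0.0033],0]]'

```text
time_s: 31.0
tcp_pos: [0.4799, 0.0803, 0.1825]
ee_rot: [[0.1, -0.864, 0.494], [-0.995, -0.085, 0.053], [-0.003, -0.497, -0.868]]
wrist_force: [48.9, -2.0, -24.7]
gripper_width: 0.13
gripper_force: 29.9
```

```bash
python3 st.py
```

```text
t 31.0 f 0.828 rad 0.2663 tilt z [ 0.494  0.053 -0.868] F [ 48.9  -2.  -24.7] grip 11.3 29.9 j [ 23.2  -2.2 -59.4  63.9  -9.4 -78.9]
tan6mm [0.0001 0.0049 0.0035] rad5mm [ 0.0001  0.0029 -0.0041]
```

>>> apply_moves --moves '[[[0,0.002,0.007],0],[[0,0.004,0.007],0]]'

```text
time_s: 31.17
tcp_pos: [0.4761, 0.0799, 0.174]
ee_rot: [[0.1, -0.872, 0.48], [-0.995, -0.088, 0.048], [0.0, -0.482, -0.876]]
wrist_force: [7.1, -2.5, -3.2]
gripper_width: 0.124
gripper_force: 30.0
```

```bash
python3 st.py
```

```text
t 31.17 f 0.863 rad 0.2661 tilt z [ 0.48   0.048 -0.876] F [ 7.1 -2.5 -3.2] grip 10.8 30.0 j [ 23.3  -1.6 -59.8  63.8  -9.4 -79. ]
tan6mm [0.0001 0.0047 0.0037] rad5mm [ 0.0001  0.0031 -0.0039]
```

>>> apply_moves --moves '[[[0,0.003,0.007],0],[[0,0.004,0.007],0],[[0,0.003,0.007],0]]'

```text
time_s: 31.42
tcp_pos: [0.4717, 0.0794, 0.1622]
ee_rot: [[0.098, -0.883, 0.459], [-0.995, -0.089, 0.04], [0.006, -0.461, -0.887]]
wrist_force: [-9.7, -4.3, 4.4]
gripper_width: 0.129
gripper_force: 30.1
```

```bash
python3 st.py
```

```text
t 31.42 f 0.909 rad 0.2656 tilt z [ 0.459  0.04  -0.887] F [-9.7 -4.3  4.4] grip 11.2 30.1 j [ 23.5  -0.7 -60.3  63.9  -9.4 -79.5]
tan6mm [0.     0.0044 0.004 ] rad5mm [ 0.0001  0.0034 -0.0037]
```

>>> apply_moves --moves '[[[0,0.004,0.0065],0],[[0,0.0045,0.0065],0],[[0,0.004,0.0065],0]]'

```text
time_s: 31.67
tcp_pos: [0.4684, 0.0791, 0.1531]
ee_rot: [[0.093, -0.892, 0.443], [-0.996, -0.089, 0.031], [0.012, -0.444, -0.896]]
wrist_force: [-1.0, -7.8, 0.2]
gripper_width: 0.126
gripper_force: 30.1
```

```bash
python3 st.py
```

```text
t 31.67 f 0.944 rad 0.2655 tilt z [ 0.443  0.031 -0.896] F [-1.  -7.8  0.2] grip 10.9 30.1 j [ 23.6   0.1 -60.7  64.2  -9.6 -80.1]
tan6mm [-0.      0.0042  0.0043] rad5mm [ 0.0002  0.0036 -0.0035]
```

>>> apply_moves --moves '[[[0.001,0.004,0.0065],0],[[0.001,0.004,0.0065],0],[[0,0.004,0.0065],0]]'

```text
time_s: 31.92
tcp_pos: [0.4658, 0.0788, 0.1447]
ee_rot: [[0.093, -0.899, 0.428], [-0.996, -0.09, 0.027], [0.014, -0.429, -0.903]]
wrist_force: [0.6, -7.0, -0.9]
gripper_width: 0.123
gripper_force: 30.0
```

```bash
python3 st.py
```

```text
t 31.92 f 0.977 rad 0.2653 tilt z [ 0.428  0.027 -0.903] F [ 0.6 -7.  -0.9] grip 10.7 30.0 j [ 23.8   0.9 -60.9  63.9  -9.5 -80. ]
tan6mm [-0.      0.004   0.0045] rad5mm [ 0.0002  0.0037 -0.0033]
```

>>> apply_moves --moves '[[[0.001,0.004,0.0065],0],[[0.001,0.004,0.0065],0],[[0,0.004,0.0065],0],[[0,0.004,0.0065],0]]'

```text
time_s: 32.25
tcp_pos: [0.4626, 0.0786, 0.134]
ee_rot: [[0.091, -0.908, 0.408], [-0.996, -0.09, 0.02], [0.019, -0.408, -0.913]]
wrist_force: [3.0, -9.3, -0.6]
gripper_width: 0.128
gripper_force: 29.9
```

```bash
python3 st.py
```

```text
t 32.25 f 1.018 rad 0.2653 tilt z [ 0.408  0.02  -0.913] F [ 3.  -9.3 -0.6] grip 11.1 29.9 j [ 23.9   2.  -61.2  63.8  -9.4 -80.3]
tan6mm [-0.0001  0.0037  0.0047] rad5mm [ 0.0002  0.0039 -0.0031]
```

>>> apply_moves --moves '[[[0.001,0.0035,0.0065],0],[[0.001,0.0035,0.0065],0],[[0,0.0035,0.0065],0]]'

```text
time_s: 32.5
tcp_pos: [0.4606, 0.0784, 0.1255]
ee_rot: [[0.092, -0.915, 0.392], [-0.996, -0.092, 0.018], [0.02, -0.392, -0.92]]
wrist_force: [-4.0, -4.8, 1.3]
gripper_width: 0.126
gripper_force: 30.1
```

```bash
python3 st.py
```

```text
t 32.5 f 1.05 rad 0.265 tilt z [ 0.392  0.018 -0.92 ] F [-4.  -4.8  1.3] grip 11.0 30.1 j [ 24.1   2.9 -61.3  63.2  -9.3 -79.8]
tan6mm [-0.0001  0.0035  0.0049] rad5mm [ 0.0002  0.0041 -0.0029]
```

>>> apply_moves --moves '[[[0.001,0.004,0.0065],0],[[0,0.004,0.0065],0],[[0,0.004,0.0065],0],[[0,0.004,0.0065],0]]'

```text
time_s: 32.83
tcp_pos: [0.4584, 0.0781, 0.1144]
ee_rot: [[0.09, -0.925, 0.37], [-0.996, -0.093, 0.012], [0.023, -0.369, -0.929]]
wrist_force: [-1.9, -5.1, 0.3]
gripper_width: 0.12
gripper_force: 30.0
```

```bash
python3 st.py
```

```text
t 32.83 f 1.092 rad 0.2647 tilt z [ 0.37   0.012 -0.929] F [-1.9 -5.1  0.3] grip 10.5 30.0 j [ 24.5   4.2 -61.2  62.   -9.3 -79.3]
tan6mm [-0.0001  0.0031  0.0051] rad5mm [ 0.0002  0.0043 -0.0026]
```

>>> apply_moves --moves '[[[0,0.0035,0.0065],0],[[0,0.0035,0.0065],0],[[0,0.0035,0.0065],0],[[0,0.0035,0.0065],0]]'

```text
time_s: 33.17
tcp_pos: [0.4565, 0.0781, 0.1036]
ee_rot: [[0.087, -0.933, 0.349], [-0.996, -0.091, 0.003], [0.029, -0.348, -0.937]]
wrist_force: [-0.3, -8.1, -1.1]
gripper_width: 0.127
gripper_force: 29.9
```

```bash
python3 st.py
```

```text
t 33.17 f 1.133 rad 0.2646 tilt z [ 0.349  0.003 -0.937] F [-0.3 -8.1 -1.1] grip 11.0 29.9 j [ 24.8   5.5 -61.2  61.4  -9.4 -79.2]
tan6mm [-0.0001  0.0028  0.0053] rad5mm [ 0.0002  0.0044 -0.0023]
```

>>> apply_moves --moves '[[[0.001,0.003,0.0065],0],[[0,0.003,0.0065],0],[[0,0.003,0.0065],0],[[0,0.003,0.006],0]]'

```text
time_s: 33.5
tcp_pos: [0.4551, 0.0782, 0.0937]
ee_rot: [[0.085, -0.94, 0.329], [-0.996, -0.091, -0.004], [0.034, -0.328, -0.944]]
wrist_force: [2.6, -8.5, -0.9]
gripper_width: 0.127
gripper_force: 29.9
```

```bash
python3 st.py
```

```text
t 33.5 f 1.17 rad 0.2645 tilt z [ 0.329 -0.004 -0.944] F [ 2.6 -8.5 -0.9] grip 11.0 29.9 j [ 25.    6.8 -61.2  61.   -9.4 -79.2]
tan6mm [-0.0002  0.0025  0.0055] rad5mm [ 0.0002  0.0045 -0.0021]
```

Close to shut, so I press on gently until the stop shows as upward force.

>>> apply_moves --moves '[[[0.001,0.0025,0.006],0],[[0,0.0025,0.006],0],[[0,0.0025,0.005],0]]'

```text
time_s: 33.75
tcp_pos: [0.4544, 0.0782, 0.0874]
ee_rot: [[0.084, -0.945, 0.317], [-0.996, -0.091, -0.009], [0.038, -0.315, -0.948]]
wrist_force: [3.6, -7.2, -0.9]
gripper_width: 0.124
gripper_force: 29.9
```

>>> apply_moves --moves '[[[0,0.002,0.005],0],[[0,0,0],0]]'

```text
time_s: 33.92
tcp_pos: [0.4542, 0.0782, 0.0853]
ee_rot: [[0.083, -0.946, 0.313], [-0.996, -0.091, -0.011], [0.039, -0.311, -0.95]]
wrist_force: [5.9, -8.0, -3.3]
gripper_width: 0.124
gripper_force: 29.9
```

```bash
python3 st.py
```

```text
t 33.92 f 1.201 rad 0.2645 tilt z [ 0.313 -0.011 -0.95 ] F [ 5.9 -8.  -3.3] grip 10.8 29.9 j [ 25.1   7.9 -61.1  60.8  -9.4 -79.3]
tan6mm [-0.0002  0.0022  0.0056] rad5mm [ 0.0002  0.0046 -0.0018]
```

>>> apply_moves --moves '[[[0,0.0025,0.005],0],[[0,0.0025,0.005],0],[[0,0,0],0]]'

```text
time_s: 34.17
tcp_pos: [0.454, 0.0783, 0.0824]
ee_rot: [[0.082, -0.948, 0.307], [-0.996, -0.091, -0.014], [0.042, -0.305, -0.951]]
wrist_force: [3.9, -10.3, 3.8]
gripper_width: 0.126
gripper_force: 30.1
```

```bash
python3 st.py
```

```text
t 34.17 f 1.212 rad 0.2644 tilt z [ 0.307 -0.014 -0.951] F [  3.9 -10.3   3.8] grip 11.0 30.1 j [ 25.2   8.3 -61.   60.6  -9.5 -79.3]
tan6mm [-0.0002  0.0021  0.0056] rad5mm [ 0.0002  0.0047 -0.0018]
```

>>> apply_moves --moves '[[[0,0.0025,0.005],0],[[0,0.0025,0.005],0],[[0,0,0],0]]'

```text
time_s: 34.42
tcp_pos: [0.4543, 0.079, 0.081]
ee_rot: [[0.081, -0.949, 0.305], [-0.996, -0.09, -0.016], [0.043, -0.302, -0.952]]
wrist_force: [-7.5, -11.3, 25.2]
gripper_width: 0.129
gripper_force: 30.0
```

```bash
python3 st.py
```

```text
t 34.42 f 1.217 rad 0.2639 tilt z [ 0.305 -0.016 -0.952] F [ -7.5 -11.3  25.2] grip 11.3 30.0 j [ 25.4   8.6 -60.9  60.4  -9.6 -79.3]
tan6mm [-0.0002  0.0021  0.0056] rad5mm [ 0.0002  0.0047 -0.0017]
```

The lid is on its stop (25 N upward, angle 1.217). I relax, open, and lift straight out.

>>> apply_moves --moves '[[[0,0,-0.001],0],[[0,0,0],0],[[0,0,0],0],[[0,0,0],0],[[0,0,0],0]]' --hand 0.038

```text
time_s: 34.83
tcp_pos: [0.451, 0.0809, 0.0778]
ee_rot: [[0.086, -0.951, 0.297], [-0.996, -0.094, -0.012], [0.039, -0.294, -0.955]]
wrist_force: [-0.1, 0.1, -0.0]
gripper_width: 0.397
gripper_force: 0.0
```

>>> apply_moves --moves '[[[0,0,0],0],[[0,0,0],0],[[0,-0.0015,-0.005],0],[[0,-0.003,-0.0095],0],[[0,-0.003,-0.0095],0]]'

```text
time_s: 35.25
tcp_pos: [0.4501, 0.0811, 0.1027]
ee_rot: [[0.085, -0.952, 0.295], [-0.996, -0.093, -0.013], [0.04, -0.292, -0.956]]
wrist_force: [1.0, -0.6, 0.3]
gripper_width: 0.438
gripper_force: 0.0
```

```bash
python3 st.py
```

```text
t 35.25 f 1.137 rad 0.2695 tilt z [ 0.295 -0.013 -0.956] F [ 1.  -0.6  0.3] grip 38.1 0.0 j [ 34.    6.4 -55.   35.2 -17.7 -61.5]
tan6mm [-0.0002  0.0025  0.0055] rad5mm [ 0.0002  0.0046 -0.002 ]
```

>>> apply_moves --moves '[[[0,-0.004,-0.012],0],[[0,-0.006,-0.019],0],[[0,-0.009,-0.028],0],[[0,-0.009,-0.028],0],[[0,-0.009,-0.028],0]]'

```text
time_s: 35.67
tcp_pos: [0.4516, 0.0864, 0.2251]
ee_rot: [[0.086, -0.951, 0.296], [-0.996, -0.093, -0.012], [0.039, -0.294, -0.955]]
wrist_force: [1.4, 0.2, -0.3]
gripper_width: 0.436
gripper_force: 0.0
```

>>> apply_moves --moves '[[[0,0,-0.03],0],[[0,0,-0.03],0],[[0,0,0],0],[[0,0,0],0]]'

```text
time_s: 36.0
tcp_pos: [0.4344, 0.0875, 0.2827]
ee_rot: [[0.085, -0.95, 0.3], [-0.996, -0.093, -0.01], [0.037, -0.298, -0.954]]
wrist_force: [-1.0, 0.3, 0.0]
gripper_width: 0.438
gripper_force: 0.0
```

```bash
python3 - <<'E'
from h import *
s=r.sense();print(s["time_s"],s["tcp_pos"],s["wrist_force"])
c,sn=np.cos(.127),np.sin(.127);W=lambda x,y,z:(.602+c*x-sn*y,.095+sn*x+c*y,z)
for n in("scene","top"):
    p=imaging.capture(n)
    for t,z in(("multimeter",0),("solder_reel",0),("flux_bottle",0),("lid_bar",.096)):
        for d in models.place_of(p,t)[:1]: print(n,t,round(d["confidence"],2),px(d["at"]),onz(p,px(d["at"]),z).round(3), proj(p,W(-.152,0,.096)).round(1) if t=="lid_bar" else "")
    cv2.imwrite(f"pics/_{n}.png",cv2.resize(p["frame"][120:280,150:310],None,fx=2.5,fy=2.5,interpolation=cv2.INTER_CUBIC))
cv2.imwrite("pics/end.png",np.hstack([cv2.imread("pics/_scene.png"),cv2.imread("pics/_top.png")]))
E
```

```text
36.0 [0.43441505 0.08746951 0.28274142] [-1.0067297   0.25201142  0.02743346]
scene multimeter 0.98 [228.1984 143.1936] [ 0.521 -0.438  0.   ] 
scene solder_reel 0.82 [287.6928 352.512 ] [0.481 0.47  0.   ] 
scene lid_bar 0.61 [273.1008 221.4144] [0.439 0.069 0.096] [270.  223.6]
top multimeter 0.56 [370.9952 184.704 ] [ 0.529 -0.442  0.   ] 
top solder_reel 0.6 [156.9792 200.2176] [0.483 0.471 0.   ] 
top flux_bottle 0.67 [334.6944 141.696 ] [ 0.718 -0.295  0.   ] 
top lid_bar 0.67 [250.4192 205.2096] [0.446 0.071 0.096] [249.2 204. ]
```

View pics/end.png

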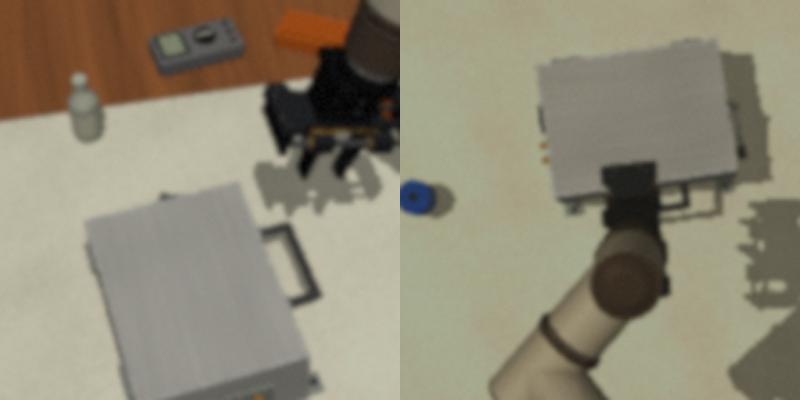

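The lid lies flush and shut, with the bar at about (300,265) in the scene crop. The bystanders are in place and the gripper touches nothing.

```bash
python3 -c "
from station import r
print(r.finish_job())"
```

```text
the job is handed in; nothing more can be done
None
```

The control unit is flat on the foam pad, the stay is unlocked and the lid was lowered shut under control. The multimeter, reel and bottle are where they stood, and the job was handed in at about 36 s; no verdict was reported.

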